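# Set the height stop of a corking stand to its setting block

## Robot

A 7-joint arm with a two-finger parallel gripper is mounted at the origin on the work surface. World frame = base frame: x ahead of the robot, y to its left, z up, the work surface at z = 0. Lengths are in m, angles in rad, forces in N, time in s.
With the tool pointing down it reaches from about 0.4 to 0.85 m from the base axis. Payload 10.4 kg.
Tool frame: the origin (TCP) lies between the finger pads; the fingertips stand manip.finger_overhang ahead of it and the grasp point (between the pads) lies 11 mm behind it (manip.finger_overhang is the distance from the TCP to the fingertips, in m); x points along the fingers, z is the direction in which the jaws open and shut, and the axes are right-handed (so a half turn about x gives the same grasp; the last joint's range is limited). The gripper opens to 85 mm and grips with 20 to 120 N. Pads are 22 mm wide; open, the fingers measure 114 mm over their backs; the gripper's body (76 mm by 85 mm) begins 54 mm behind the grasp point. The pads swing forward as they close: fully open they stand 13 mm farther back than shut.
Start: joints at [1.293, 0.332, -0.065, 1.46, 0.022, 1.35, -0.088], TCP at [0.158, -0.605, 0.202] pointing down, gripper open.
Joint ranges: [-2.6, 2.6], [-0.5, 2.12], [-1.47, 1.34], [0.16, 2.42], [-1.27, 4.41], [0.06, 2.06], [-2.6, 2.6]. Speed limits (rad/s): [2.22, 2.22, 2.79, 2.79, 3.14, 3.14, 3.14].

## Interface

Orientations are given as a unit quaternion [x, y, z, w].
In Python, from workcell import get_obs, camera, workorder, manip gives the robot as it stands. The module is installed in compiled form; this text tells all that it offers.
- The arm moves only by the tool play_rows, never from a script. Its argument "increments" is text: rows parted by semicolons, each of 4 numbers parted by spaces: the shift along the tool's x, y, z in m, then the turn about the tool's x in rad. A call has 1 to 20 rows; each row shifts and turns the pose as measured when the row begins, along the tool's axes as they then stand; what a row does not reach is not made up. A row lasts 1/10 s, in which the tool goes at most 50 mm and 8.59 degrees, less where a joint would pass 70% of its speed; a pose out of reach is approached as far as the arm can. A call is refused whole if a number of a shift passes 0.05 or a number of a turn 0.15, either way. A call with a gripper value outside its range is refused whole. "hand" is the gripper command: -1 is fully open, 1 is shut, values between are in proportion, set as the call begins (left out, the last holds). The fingers move at their own pace and stop on an object; "squeeze" is the grip in N (left out, the last holds). Time passes only in rows, so rows that do not move let the fingers close. It gives the time, the measured TCP pose, the force and the opening at its end, in the units of the state.
- get_obs(): the state, without advancing time (a new reading comes with each control period).
- camera(name): name is "scene" or "side" or "wrist"; returns a dict with "img" (480x640x3 uint8, blue, green, red), "fov_y" (degrees; the focal length in pixels is half the picture's height over the tangent of half this angle, whatever the lens; pixels are square), "cx", "cy" (the principal point, pixels), "R" (3x3) and "t" (3): a world point X has camera coordinates R X + t; the wrist camera has in their place "tool_from_camera" (4x4, takes a point from camera to tool coordinates, whose origin is the TCP and whose axes are the tool frame's). Camera axes: x right, y down, z forward; pixel columns grow to the right and rows downward; lengths in m; the calibration is good to about 2 mm. A picture is of the moment at which its call begins: read the wrist's pose just before it. There is no depth.
- workorder.hand_in(): hands the job in, once; it reports no verdict.
The state is a dict: "clock": time; "joint_pos": joint angles; "joint_velocities": joint speeds; "tau": joint torques, N m; "position": TCP position; "ee_rot": TCP orientation; "ft_force": force on the tool from outside, world axes, zero at the start; "torque": the same for the moment, N m; "grip_width": opening from 0.0 (shut) to 1.0 (fully open).
Only numpy, scipy, OpenCV 4.12 (cv2) and the standard library are available. Lean on these libraries where they do the work, as an engineer would, in place of code of your own. Each camera call takes 0.05 s, during which the arm holds its last target.

## Task

Slide the setting block along its channel under the stop screw until it is fully home against the back stop. Take the square driver from its rest, fit it in the screw's head and turn the screw down until the block just drags beneath it: lightly nipped (about 8 newtons), never clamped hard (over 22). Stand the driver back in its rest, leave the block nipped at home, do not turn the screw with the fingers and leave the bottles and beaker alone.

Things in the scene. Friction and masses are not known exactly. Their poses are not given: they have to be found in the camera images.
- block_home (a point): Fixed point, on the screw axis, where the block's centre is when fully home: 24.5 mm above the bench, 12.5 mm above the stand's base plate (100 mm wide, reaching 130 mm before this point). x runs along the channel towards the back stop (bar 20 mm high, its face 30 mm beyond this point), z up. Rails 10 mm high, 33 mm apart, guide the block. A column 20 mm thick, 130 mm tall, stands 58 mm beyond this point.
- block_mid (a point): Centre of the loose steel setting block (60 x 30 x 25 mm, 0.35 kg, bottom 12.5 mm below this point). It lies in the channel, 28 to 45 mm short of home at the start. Its x axis points to the back stop, z up. A low tongue joins its front to the upright post.
- block_post (a point): Grip point on the block's upright square post (14 x 14 mm, from 13 mm above to 43 mm below this point, its lower end 3 mm over the base plate), 72 mm before the block's centre (-x of the block) and 46 mm above the block's bottom. At home, the post stands clear of the stop bracket and of the screw head.
- screw_head (a point): Centre of the top face of the stop screw's square head (26 x 26 x 20 mm); its square recess, 13.5 mm wide, 18 mm deep, opens upward, sides parallel to this point's x and y, z up. Its foot starts 1.6 to 5.2 mm above the block; once it bears, its force grows by about 33 N per rad and the turning moment by 3 (at rest) to 10 N mm (turning) per newton.
- driver_grip (a point): Centre of the black square handle (22 x 22 x 65 mm, upright) of the loose square driver (115 mm long in all, 0.12 kg). Sides parallel to the x and y axes, z up the driver. The end of its steel tip is 82 mm below this point; the driver stands by itself when fitted in the screw.
- driver_tip (a point): End of the driver's steel tip: a 12 mm square (its first 3 mm only 9 mm square) 26 mm long, sides in line with the handle's.
- rest_floor (a point): Floor of the round hole (21 mm across, 28 mm deep, open upward) in the fixed wooden rest block (75 x 75 x 34 mm); the driver stands in it with its tip end on this point. The block's top is 28 mm above this point.
- amber_a: Bystander: amber bottle, 54 mm across, 95 mm tall; origin at its bottom.
- amber_b: Bystander: amber bottle, 54 mm across, 95 mm tall; origin at its bottom.
- beaker: Bystander: glass beaker, 70 mm across, 90 mm tall; origin at its bottom.
- block: The whole setting block with tongue and post; origin under the block's centre.
- screw: The whole stop screw; origin at the lowest place its foot can have, 72 mm below the head's top. The round rubber foot (26 mm across) is set 0 to 3.2 mm higher than this, unknown and unmeasured. Clockwise seen from above, the screw sinks 1.6 mm per rad (10 mm per turn), by about 9 mm at most. It turns against friction of about 0.05 N m and stays where it is left.
Not all that is in view belongs to the job. What is shaped like the block but pink or purple is not meant.

How it is judged:
On the way, in this order (a step that is already met when the one before it is completed fails the run):
1. the block is slid home against the back stop (horizontal distance between block_mid and block_home below 0.004 m and contact force between screw and block below 0.5 N), for 0.2 s.
2. the driver is fitted in the screw's head (horizontal distance between driver_tip and screw_head below 0.004 m and z of driver_tip in the frame of screw_head below -0.006 m), for 0.2 s.
3. the screw is turned down with the driver until it lightly nips the block (contact force between screw and block between 3 and 15 N and z of driver_tip in the frame of screw_head below -0.006 m and horizontal distance between driver_tip and screw_head below 0.006 m), for 0.2 s.
At the end, for the whole second after the job is handed in: The block is within 5 mm of home and nipped by the screw with 3 to 15 N, and the driver stands at rest in its rest (tip within 9 mm of the hole's floor centre, leaning under 0.35 rad) (contact force between screw and block between 3 and 15 N and horizontal distance between block_mid and block_home below 0.005 m and distance between driver_tip and rest_floor below 0.009 m and angle between driver_grip's own z axis and vertical below 0.35 rad and linear speed of block below 0.01 m/s); the robot touches nothing.
It fails at once if the screw clamps the block harder than 22 N (contact force between screw and block above 22 N).
It fails at once if the fingers touch the screw (contact force between the fingers and screw above 1 N).
It fails at once if a bottle or the beaker is disturbed (moved over 20 mm) (distance of any of amber_a, amber_b, beaker from where it was at the start of the episode above 0.02 m).
It also fails if it takes over 72 s, if anything falls off the work surface, if the arm or the gripper's body presses on something with over 40 N, if the wrist force passes 120 N, or if a joint passes its speed limit or range.

## Working session

There is one attempt and no reset: what is moved stays moved. The work goes in short steps, Python scripts to look and compute and a tool call to move; the robot and the scene stay as the last step left them, time stands still between calls to the robot, and variables do not carry over. Pictures are saved under pics/ and viewed, and the job is handed in when it is done.

Besides the shell and the picture viewer there is one more tool, called after "Request:" as name(argument=value, ...) on one line, values as JSON. play_rows: Moves the arm, as the interface text tells. Its arguments: {"type":"object","properties":{"increments":{"type":"string"},"hand":{"type":"number"},"squeeze":{"type":"number"}},"required":["increments"]}

```bash
mkdir -p pics
cat > h.py <<'E'
from workcell import get_obs, camera, workorder, manip
import numpy as np, cv2
from scipy.spatial.transform import Rotation as Rn
def cam(name):
    o=get_obs(); c=camera(name); 
    f=240/np.tan(np.radians(c["fov_y"])/2); c["f"]=f
    if "R" not in c:
        T=np.eye(4);T[:3,:3]=Rn.from_quat(o["ee_rot"]).as_matrix();T[:3,3]=o["position"]
        M=np.linalg.inv(T@np.array(c["tool_from_camera"])); c["R"]=M[:3,:3]; c["t"]=M[:3,3]
    c["R"]=np.array(c["R"]);c["t"]=np.array(c["t"]);return c
def proj(c,X):
    p=(c["R"]@np.atleast_2d(X).T).T+c["t"]; return np.c_[c["cx"]+c["f"]*p[:,0]/p[:,2],c["cy"]+c["f"]*p[:,1]/p[:,2]]
def ray(c,uv):
    d=c["R"].T@np.array([(uv[0]-c["cx"])/c["f"],(uv[1]-c["cy"])/c["f"],1]); return -c["R"].T@c["t"],d
def onz(c,uv,z):
    o,d=ray(c,uv); return o+d*(z-o[2])/d[2]
def tri(cs,uvs):
    A=np.zeros((3,3));b=np.zeros(3);rs=[]
    for c,uv in zip(cs,uvs):
        o,d=ray(c,uv);d/=np.linalg.norm(d);P=np.eye(3)-np.outer(d,d);A+=P;b+=P@o;rs.append((P,o))
    X=np.linalg.solve(A,b);return X,[np.linalg.norm(P@(X-o)) for P,o in rs]
E
python3 - <<'E'
from h import *
o=get_obs();print({k:np.round(v,4) for k,v in o.items()},manip.finger_overhang)
for n in("scene","side","wrist"):
    c=cam(n);cv2.imwrite(f"pics/{n}0.png",c["img"]);print(n,c["fov_y"],c["cx"],c["cy"],(-c["R"].T@c["t"]).round(3),c["R"].round(2).tolist(),c.keys())
E
```

```text
{'clock': np.float64(0.0), 'joint_pos': array([ 1.2934,  0.3329, -0.0647,  1.461 ,  0.0216,  1.3499, -0.0885]), 'joint_velocities': array([-0.001 , -0.0009,  0.0024,  0.0004, -0.0006, -0.0004, -0.0004]), 'tau': array([-2.00000e-04, -6.25448e+01,  4.93000e-02, -3.91600e+01,
        1.62000e-02,  1.01000e-02,  0.00000e+00]), 'position': array([ 0.1575, -0.6044,  0.2014]), 'ee_rot': array([ 0.4327,  0.5599, -0.4321,  0.5591]), 'ft_force': array([-0.8914, -0.2906,  0.1934]), 'torque': array([-0.0021, -0.0069, -0.0153]), 'grip_width': np.float64(1.0025)} 0.008
scene 53.4959736916039 322.34595603825795 231.33304870073727 [ 0.985 -0.38   0.568] [[0.76, 0.65, -0.0], [0.41, -0.48, -0.78], [-0.51, 0.59, -0.63]] dict_keys(['img', 'fov_y', 'cx', 'cy', 'R', 't', 'f'])
side 51.98389367541903 319.57794015012547 248.46753713659155 [0.177 0.531 0.768] [[-0.72, -0.69, -0.01], [-0.5, 0.53, -0.68], [0.47, -0.49, -0.73]] dict_keys(['img', 'fov_y', 'cx', 'cy', 'R', 't', 'f'])
wrist 61.85008086154937 320.49248368309355 229.91192790772612 [ 0.235 -0.584  0.373] [[0.25, -0.97, -0.0], [-0.92, -0.24, 0.31], [-0.3, -0.08, -0.95]] dict_keys(['img', 'fov_y', 'cx', 'cy', 'tool_from_camera', 'f', 'R', 't'])
```

View pics/scene0.png

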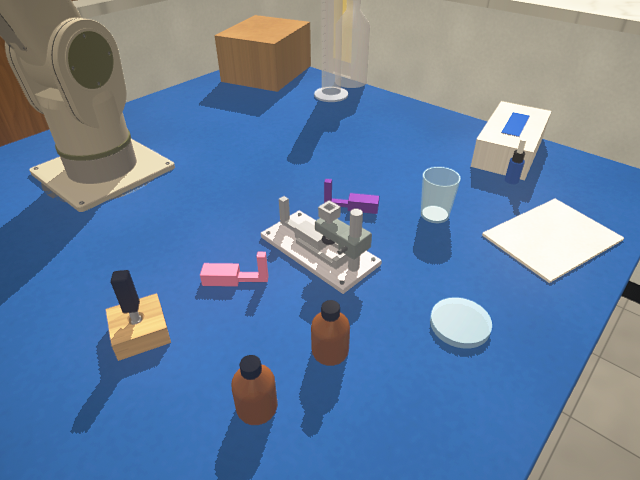

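View pics/side0.png

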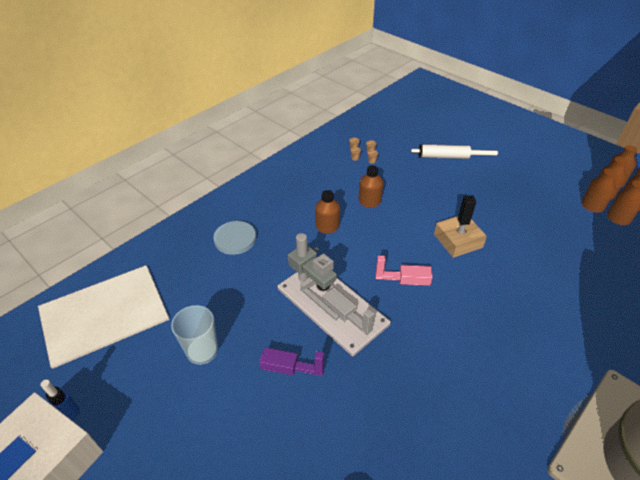

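View pics/wrist0.png

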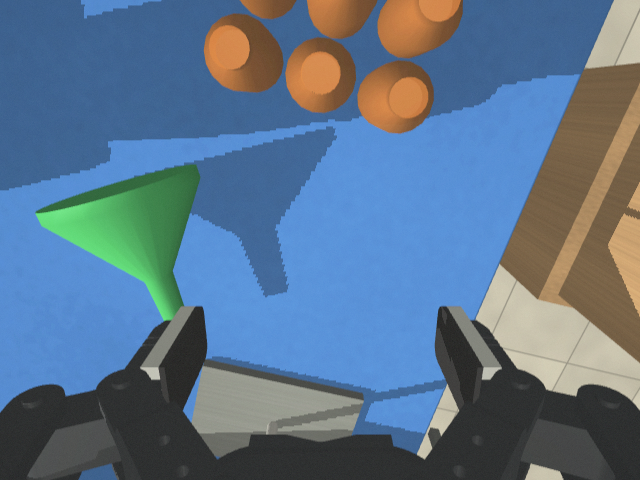

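Candidates, by scene pixel:
- **Block:** the grey one in the stand at (315,235), pink at (235,272) and purple at (355,202). I choose the grey one.
- **Driver:** the black-handled tool in the wooden rest at (126,292).
- **Not the driver:** the white tool seen in the side camera at (445,152).

Next I check this choice in close crops.

Run:
```python
import cv2,numpy as np
a=cv2.imread("pics/scene0.png");b=cv2.imread("pics/side0.png")
def crop(i,x,y,w,h,s,n): cv2.imwrite(n,cv2.resize(i[y:y+h,x:x+w],None,fx=s,fy=s,interpolation=cv2.INTER_CUBIC))
crop(a,250,180,140,112,5,"pics/c1.png")
crop(b,270,225,130,130,4.5,"pics/c2.png")
A=cv2.resize(a[260:365,95:180],None,fx=5,fy=5,interpolation=2);B=cv2.resize(b[185:265,425:495],None,fx=5,fy=5,interpolation=2)
B=cv2.copyMakeBorder(B,0,A.shape[0]-B.shape[0],0,0,0);cv2.imwrite("pics/c3.png",np.hstack([A,B]))
```

```text
(no output)
```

View pics/c1.png

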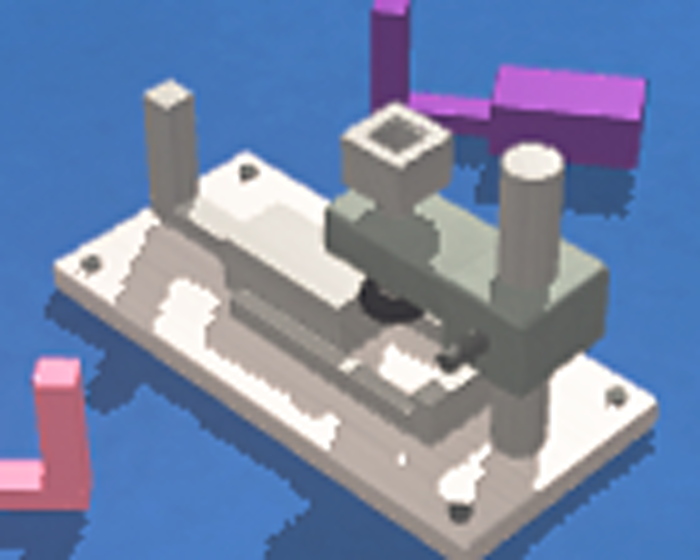

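View pics/c2.png

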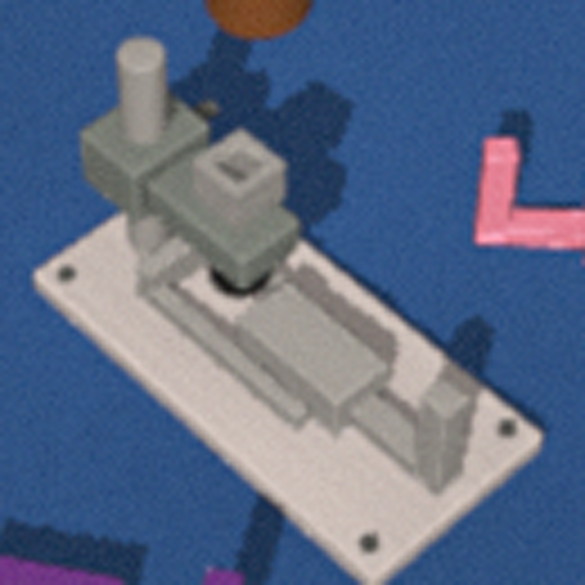

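View pics/c3.png

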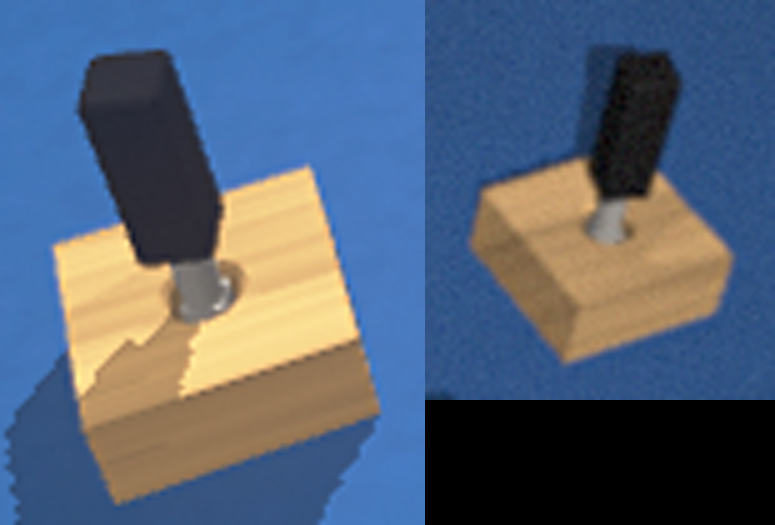

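Run:
```python
from h import *
s=cam("scene");d=cam("side")
P={"post_top":((283.8,199),(369.8,312.8),.071),"head":((329.3,206.5),(323.3,261.5),0),"coltop":((356.2,212),(301.3,237.2),.142),
"htop":((120.6,273.6),(470,197.5),0),"hole":((136,318.4),(462.4,230.6),.034)}
for k,(a,b,z) in P.items():
    X,e=tri([s,d],[a,b]);print(k,X.round(4),np.round(e,4), onz(s,a,z or X[2])[:2].round(4),onz(d,b,z or X[2])[:2].round(4))
for uv in [(299,210.4),(261,233.6),(344,289.6),(381.6,261)]: print("plate s",onz(s,uv,.012).round(4))
for uv in [(278.2,286.8),(391.1,321.7),(353.3,355)]: print("plate d",onz(d,uv,.012).round(4))
# rest top corners
for uv in [(54,245),(312,168),(357,342),(85,428)]: print("rest s",onz(s,(uv[0]/5+95,uv[1]/5+260),.034).round(4))
for uv in [(483,190),(592,155),(732,258),(582,305)]: print("rest d",onz(d,((uv[0]-425)/5+425,uv[1]/5+185),.034).round(4))
# bystanders
for n,uv in dict(a=(330,357),b=(256,415),bk=(435,215),pink=(240,280),purp=(355,208)).items(): print(n,onz(s,uv,0).round(3))
```

```text
post_top [0.4633 0.1126 0.0696] [0.001 0.001] [0.4656 0.1119] [0.462  0.1127]
head [0.578  0.1065 0.1098] [0. 0.] [0.578  0.1065] [0.578  0.1065]
coltop [0.636  0.1027 0.1286] [0.0003 0.0003] [0.6464 0.0877] [0.6266 0.1119]
htop [ 0.4746 -0.2075  0.1224] [0.0004 0.0004] [ 0.475  -0.2073] [ 0.4745 -0.2079]
hole [ 0.4718 -0.2087  0.0308] [0.001 0.001] [ 0.4758 -0.2092] [ 0.4701 -0.2066]
plate s [0.4541 0.1618 0.012 ]
plate s [0.4501 0.0629 0.012 ]
plate s [0.6568 0.0507 0.012 ]
plate s [0.6633 0.1464 0.012 ]
plate d [0.6568 0.1522 0.012 ]
plate d [0.4448 0.0659 0.012 ]
plate d [0.4497 0.1666 0.012 ]
rest s [ 0.4255 -0.2284  0.034 ]
rest s [ 0.4569 -0.16    0.034 ]
rest s [ 0.5253 -0.1913  0.034 ]
rest s [ 0.4938 -0.2581  0.034 ]
rest d [ 0.5229 -0.1887  0.034 ]
rest d [ 0.5009 -0.2393  0.034 ]
rest d [ 0.4241 -0.2254  0.034 ]
rest d [ 0.4547 -0.1597  0.034 ]
a [ 0.718 -0.057  0.   ]
b [ 0.704 -0.188  0.   ]
bk [0.658 0.338 0.   ]
pink [ 0.502 -0.037  0.   ]
purp [0.523 0.253 0.   ]
```

```bash
cat >> h.py <<'E'
def plan(p,jaw=None,verbose=1):
    """jaw: desired world yaw of tool z (mod pi). prints shift in tool axes and turn"""
    o=get_obs();R=Rn.from_quat(o["ee_rot"]).as_matrix()
    jy=np.arctan2(R[1,2],R[0,2])
    s=R.T@(np.array(p)-o["position"])
    print("clock",round(float(o["clock"]),2),"pos",o["position"].round(4),"jawyaw",round(jy,4),"toolx",R[:,0].round(3),"q7",o["joint_pos"].round(3),"F",o["ft_force"].round(2),"M",o["torque"].round(3),"w",round(float(o["grip_width"]),3))
    print(" shift",s.round(4),"|s|",np.linalg.norm(s).round(3))
    if jaw is not None:
        # tool x down: + turn about x (down) => yaw decreases
        print(" turn(exact)", round(-((jaw-jy+np.pi)%(2*np.pi)-np.pi),4), "alt", round(-((jaw+np.pi-jy+np.pi)%(2*np.pi)-np.pi),4))
E
python3 - <<'E'
from h import *
plan([0.36,-0.42,0.25],np.pi/2-.055)
plan([0.45,-0.21,0.25],np.pi/2-.055)
print(np.array(camera("wrist")["tool_from_camera"]).round(3))
E
```

```text
clock 0.25 pos [ 0.1575 -0.6046  0.2019] jawyaw -1.316 toolx [-0.     0.001 -1.   ] q7 [ 1.293  0.333 -0.065  1.46   0.022  1.35  -0.088] F [ 0.35  0.77 -0.45] M [ 0.004 -0.031  0.033] w 0.998
 shift [-0.0481  0.2425 -0.1277] |s| 0.278
 turn(exact) -2.8318 alt 0.3098
clock 0.25 pos [ 0.1575 -0.6046  0.2019] jawyaw -1.316 toolx [-0.     0.001 -1.   ] q7 [ 1.293  0.333 -0.065  1.46   0.022  1.35  -0.088] F [ 0.35  0.77 -0.45] M [ 0.004 -0.031  0.033] w 0.998
 shift [-0.0479  0.3825 -0.3082] |s| 0.494
 turn(exact) -2.8318 alt 0.3098
[[-0.    -0.315  0.949 -0.172]
 [ 0.001 -0.949 -0.315  0.08 ]
 [ 1.     0.     0.001 -0.001]
 [ 0.     0.     0.     1.   ]]
```

Request:
play_rows(increments="-0.008 0.040 -0.021 0; -0.008 0.040 -0.021 0; -0.008 0.040 -0.021 0; -0.008 0.040 -0.021 0; -0.008 0.040 -0.021 0; -0.008 0.040 -0.021 0; 0 0.030 -0.040 0; 0 0.030 -0.040 0; 0 0.030 -0.040 0; 0 0.030 -0.040 0; 0 0 0 0", hand=-1, squeeze=50)

```text
clock: 1.4
position: [0.4402, -0.2304, 0.2505]
ee_rot: [0.433, 0.559, -0.433, 0.559]
ft_force: [-0.5, -0.7, -0.7]
grip_width: 1.001
```

Run:
```python
from h import *
plan([0.475,-0.207,0.26],np.pi/2-.055)
```

```text
clock 1.4 pos [ 0.4402 -0.2304  0.2505] jawyaw -1.3195 toolx [-0. -0. -1.] q7 [ 0.787  0.049 -0.408  1.697  0.02   1.4   -0.943] F [-0.5 -0.7 -0.7] M [ 0.011  0.047 -0.021] w 1.001
 shift [-0.0095  0.0396 -0.014 ] |s| 0.043
 turn(exact) -2.8353 alt 0.3063
```

Request:
play_rows(increments="-0.0095 0.0396 -0.014 0; 0 0 0 0; 0 0 0 0")

```text
clock: 1.7
position: [0.4762, -0.205, 0.2605]
ee_rot: [0.432, 0.559, -0.433, 0.56]
ft_force: [-0.4, -0.5, 0.0]
grip_width: 1.0
```

Run:
```python
from h import *
c=cam("wrist");cv2.imwrite("pics/w1.png",c["img"])
np.savez("w1.npz",**c)
print(proj(c,[[.475,-.207,.121],[.475,-.207,.034]]).round(0)); plan([0.475,-0.207,0.26])
```

```text
[[323. 205.]
 [322. 183.]]
clock 1.75 pos [ 0.4766 -0.2043  0.2607] jawyaw -1.316 toolx [ 0.001 -0.001 -1.   ] q7 [ 0.733  0.097 -0.445  1.628  0.043  1.425 -1.032] F [0.84 1.31 0.22] M [ 0.093 -0.043 -0.025] w 0.999
 shift [ 0.0007 -0.0022  0.0022] |s| 0.003
```

View pics/w1.png

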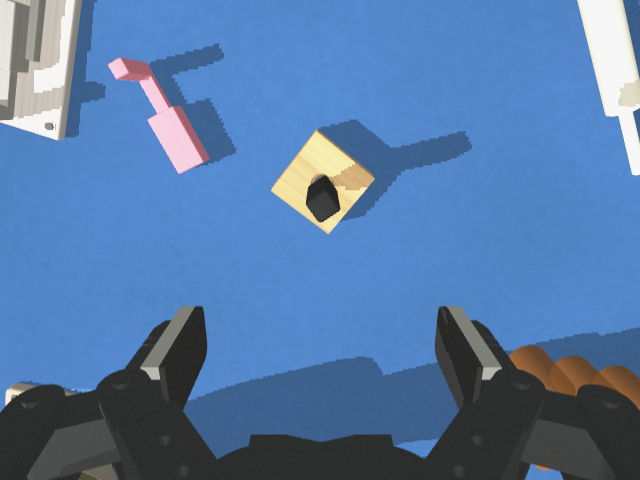

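Run:
```python
import cv2
a=cv2.imread("pics/w1.png")[120:245,260:385];cv2.imwrite("pics/c4.png",cv2.resize(a,None,fx=4.8,fy=4.8,interpolation=cv2.INTER_CUBIC).clip(0,255)*1)
b=cv2.imread("pics/w1.png")[165:235,295:355];cv2.imwrite("pics/c5.png",cv2.convertScaleAbs(cv2.resize(b,None,fx=8,fy=8,interpolation=cv2.INTER_CUBIC),alpha=3))
```

```text
(no output)
```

View pics/c5.png

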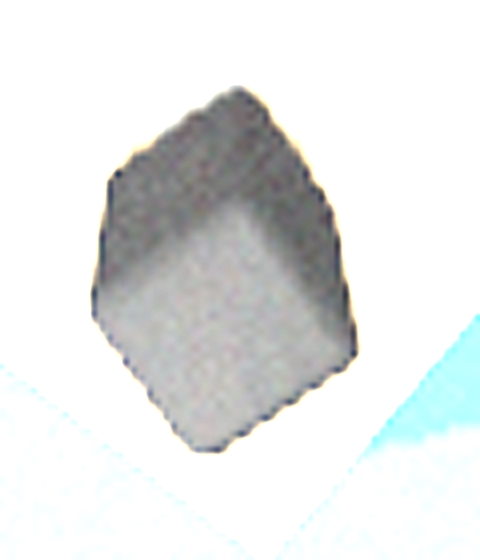

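View pics/c4.png

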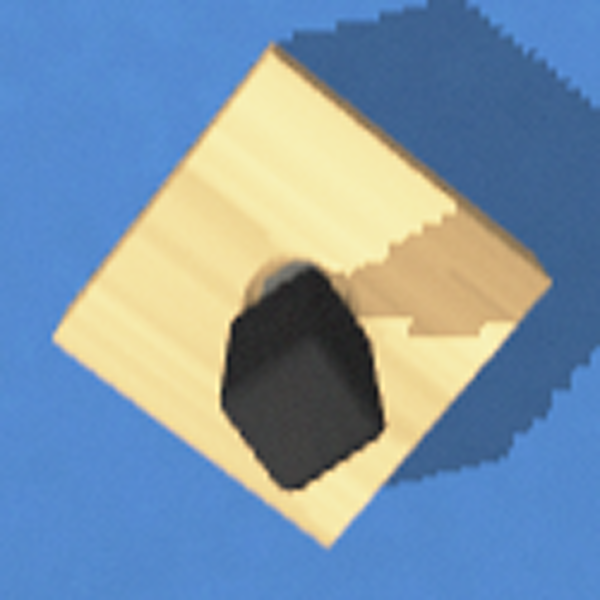

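Run:
```python
from h import *
c=dict(np.load("w1.npz"))
def pts(l,s,o,z): return np.array([onz(c,(u/s+o[0],v/s+o[1]),z) for u,v in l])
h=pts([(93,315),(235,203),(358,350),(205,455)],8,(295,165),.121)
r=pts([(54,340),(272,43),(551,283),(330,548)],4.8,(260,120),.034)
for n,q in(("handle",h),("rest",r)):
    e=np.roll(q,-1,0)-q; print(n,q.mean(0).round(4),np.linalg.norm(e,axis=1).round(4),np.degrees(np.arctan2(e[:,1],e[:,0])).round(1), (np.degrees(np.arctan2(e[:,1],e[:,0]))%90).round(1))
```

```text
handle [ 0.4736 -0.2074  0.121 ] [0.0182 0.0195 0.0189 0.0185] [ -36.5 -126.   140.3   52. ] [53.5 54.  50.3 52. ]
rest [ 0.4735 -0.2081  0.034 ] [0.0765 0.076  0.0745 0.0748] [ -22.6 -115.4  156.5   66.2] [67.4 64.6 66.5 66.2]
```

Request:
play_rows(increments="0 0 0 0.15; 0 0 0 0.15; 0 0 -0.045 0; 0 0 -0.045 0; 0 0 -0.045 0; 0 0 -0.045 0; 0 0 -0.045 0; 0 0.01 -0.045 0; 0 0.015 -0.045 0; 0 0 0 0; 0 0 0 0")

```text
clock: 2.85
position: [0.5196, 0.1103, 0.2592]
ee_rot: [-0.518, -0.481, 0.518, -0.482]
ft_force: [0.9, -0.4, -0.5]
grip_width: 1.0
```

Run:
```python
from h import *
c=cam("wrist");cv2.imwrite("pics/w2.png",c["img"])
np.savez("w2.npz",**c)
plan([0.462,0.112,0.26],-np.pi/2-.055)
```

```text
clock 2.9 pos [0.5194 0.1104 0.2593] jawyaw -1.6448 toolx [ 0.001 -0.001 -1.   ] q7 [ 0.354  0.159 -0.722  1.589  0.108  1.433 -2.021] F [-1.38  0.13 -0.1 ] M [0.029 0.048 0.006] w 1.0
 shift [-0.0008 -0.0574  0.0027] |s| 0.057
 turn(exact) -0.019 alt 3.1226
```

View pics/w2.png

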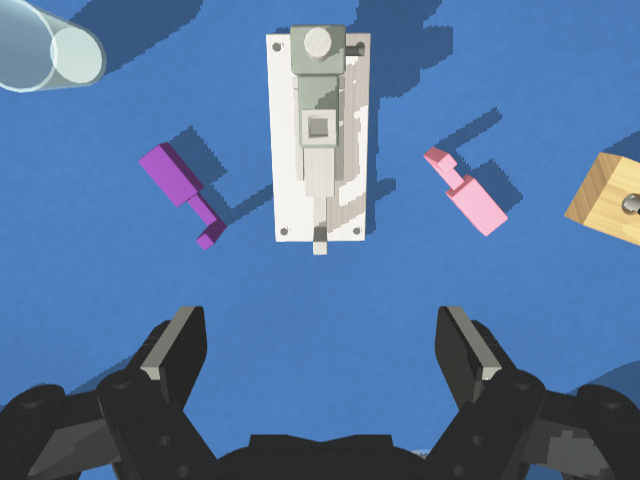

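Run:
```python
import cv2
a=cv2.imread("pics/w2.png")
cv2.imwrite("pics/c6.png",cv2.resize(a[95:155,290:350],None,fx=10,fy=10,interpolation=cv2.INTER_CUBIC))
cv2.imwrite("pics/c7.png",cv2.resize(a[15:265,255:385],None,fx=2.4,fy=2.4,interpolation=cv2.INTER_CUBIC))
cv2.imwrite("pics/c8.png",cv2.resize(a[185:260,280:360],None,fx=8,fy=8,interpolation=cv2.INTER_CUBIC))
```

```text
(no output)
```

View pics/c6.png

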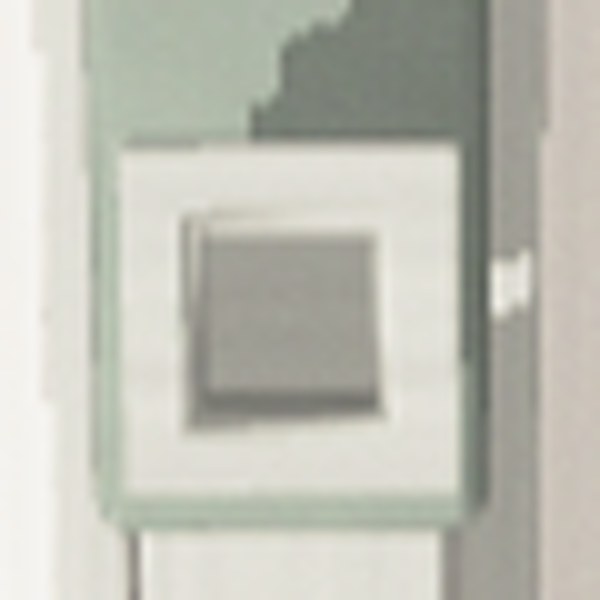

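View pics/c8.png

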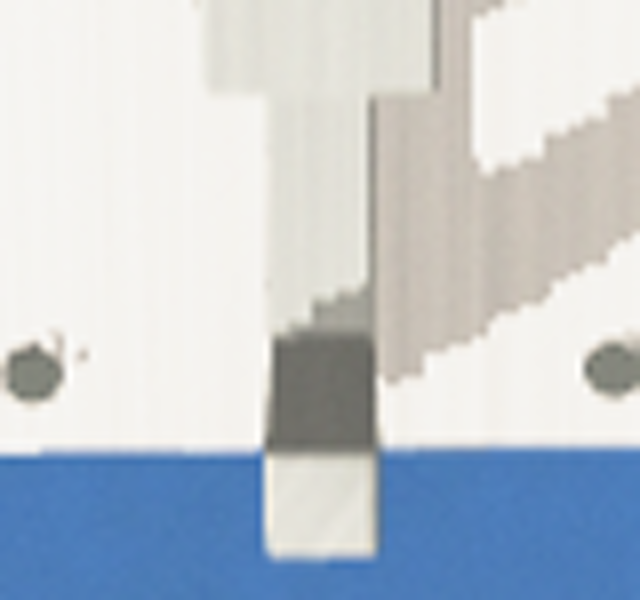

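View pics/c7.png

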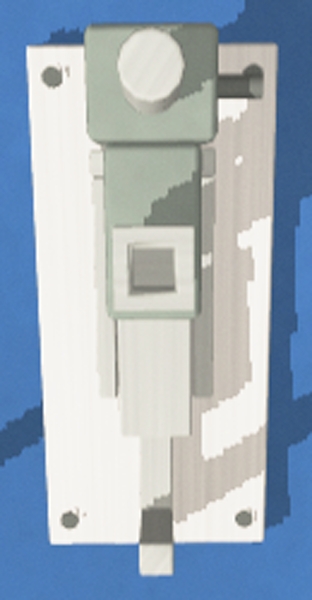

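Run:
```python
from h import *
c=dict(np.load("w2.npz"))
def pts(l,s,o,z): return np.array([onz(c,(u/s+o[0],v/s+o[1]),z) for u,v in l])
def rep(n,q):
    e=np.roll(q,-1,0)-q;a=np.degrees(np.arctan2(e[:,1],e[:,0])); print(n,q.mean(0).round(4),np.linalg.norm(e,axis=1).round(4),a.round(1))
rep("head",pts([(118,147),(460,143),(462,493),(120,495)],10,(290,95),.110))
rep("post",pts([(265,453),(377,453),(375,557),(268,557)],8,(280,185),.071))
rep("plate",pts([(27,45),(277,42),(263,541),(49,543)],2.4,(255,15),.012))
print("col",pts([(151,55)],2.4,(255,15),.142),"block front mid",pts([((205+440)/2,95)],8,(280,185),.037))
rep("head8",pts([(118,147),(460,143),(462,493),(120,495)],10,(290,95),.108))
```

```text
head [0.5775 0.107  0.11  ] [0.0262 0.0264 0.027  0.0263] [-93.6 176.8  86.1  -4.7]
post [0.4622 0.1146 0.071 ] [0.0134 0.0134 0.0129 0.0134] [-94.3 175.1  85.7  -3. ]
plate [0.5528 0.1088 0.012 ] [0.0987 0.2093 0.0991 0.2091] [-93.6 176.3  86.3  -3.9]
col [[0.63641483 0.10329713 0.142     ]] block front mid [[0.50441143 0.11126587 0.037     ]]
head8 [0.5774 0.107  0.108 ] [0.0264 0.0266 0.0271 0.0264] [-93.6 176.8  86.1  -4.7]
```

Request:
play_rows(increments="0 -0.029 -0.002 0; 0 -0.029 -0.002 0; 0.04 0 0 0; 0.04 0 0 0; 0.04 0 0 0; 0.03 0 0 0; 0 0 0 0")

```text
clock: 3.6
position: [0.4616, 0.1064, 0.1062]
ee_rot: [0.523, 0.473, -0.522, 0.48]
ft_force: [-0.8, 0.3, 0.3]
grip_width: 0.996
```

Run:
```python
from h import *
c=cam("wrist");cv2.imwrite("pics/w3.png",c["img"])
plan([0.4622,0.1146,0.049],-np.pi/2-.067)
```

```text
clock 3.65 pos [0.4628 0.1067 0.1082] jawyaw -1.6636 toolx [ 0.009 -0.006 -1.   ] q7 [ 0.37   0.136 -0.735  1.938  0.112  1.099 -2.075] F [ 0.22 -0.47 -0.11] M [ 0.035  0.034 -0.018] w 1.001
 shift [ 0.0592 -0.0019 -0.0081] |s| 0.06
 turn(exact) -0.0258 alt 3.1158
```

View pics/w3.png

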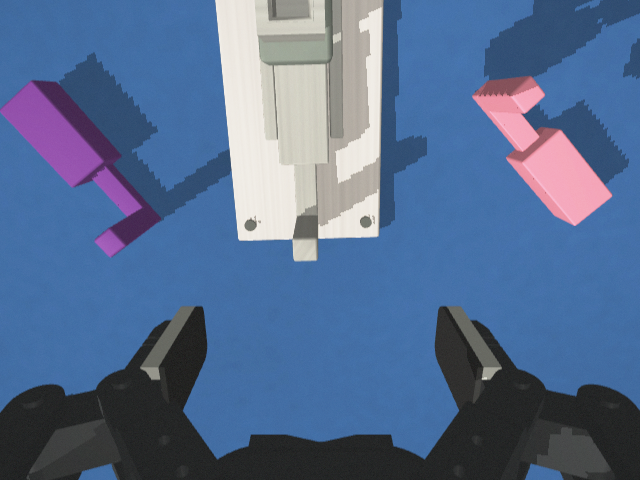

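Request:
play_rows(increments="0 -0.002 -0.008 -0.025; 0.025 0 0 0; 0.02 0 0 0; 0.01 0 0 0; 0 0 0 0")

```text
clock: 4.15
position: [0.4687, 0.1158, 0.0611]
ee_rot: [0.521, 0.476, -0.511, 0.49]
ft_force: [0.7, -0.7, 0.7]
grip_width: 0.999
```

Run:
```python
from h import *
c=cam("wrist");cv2.imwrite("pics/w4.png",c["img"])
plan([0.4622,0.1146,0.049],-np.pi/2-.067)
```

```text
clock 4.2 pos [0.4692 0.116  0.0618] jawyaw -1.6371 toolx [ 0.024 -0.005 -1.   ] q7 [ 0.334  0.212 -0.734  1.977  0.185  0.993 -2.125] F [ 0.34 -1.02  0.61] M [-0.012  0.009  0.029] w 0.996
 shift [ 0.0127 -0.0072  0.0018] |s| 0.015
 turn(exact) 0.0007 alt -3.1409
```

View pics/w4.png

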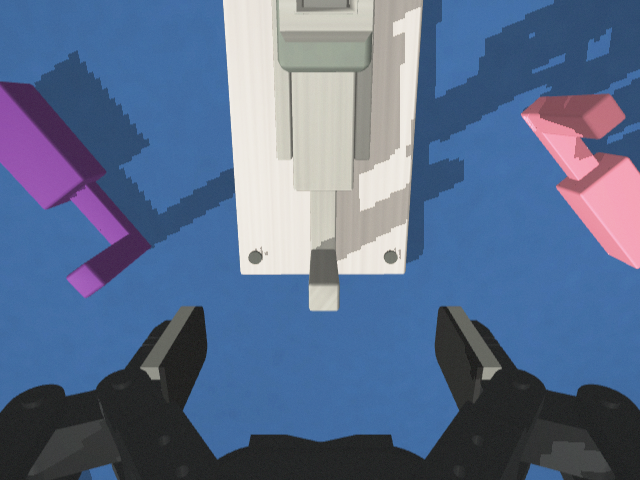

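Request:
play_rows(increments="0.006 -0.004 0.001 0; 0.006 -0.004 0.001 0; 0 0 0 0")

```text
clock: 4.5
position: [0.4624, 0.1149, 0.0514]
ee_rot: [0.522, 0.475, -0.51, 0.491]
ft_force: [0.4, 0.4, -0.3]
grip_width: 0.999
```

Request:
play_rows(increments="0 0 0 0; 0 0 0 0; 0 0 0 0; 0 0 0 0; 0 0 0 0; 0 0 0 0; 0 0 0 0; 0 0 0 0", hand=1, squeeze=40)

```text
clock: 5.3
position: [0.4629, 0.1149, 0.0522]
ee_rot: [0.523, 0.475, -0.51, 0.491]
ft_force: [-0.1, -0.1, 0.4]
grip_width: -0.001
```

Run:
```python
from h import *
plan([0.5058,0.1119,0.049],-np.pi/2-.067)
c=cam("wrist");cv2.imwrite("pics/w5.png",c["img"])
```

```text
clock 5.3 pos [0.4629 0.1149 0.0522] jawyaw -1.6371 toolx [ 0.029 -0.004 -1.   ] q7 [ 0.335  0.208 -0.734  2.004  0.188  0.964 -2.13 ] F [-0.13 -0.13  0.38] M [0.004 0.031 0.003] w -0.001
 shift [0.0045 0.0429 0.0001] |s| 0.043
 turn(exact) 0.0007 alt -3.1408
```

View pics/w5.png

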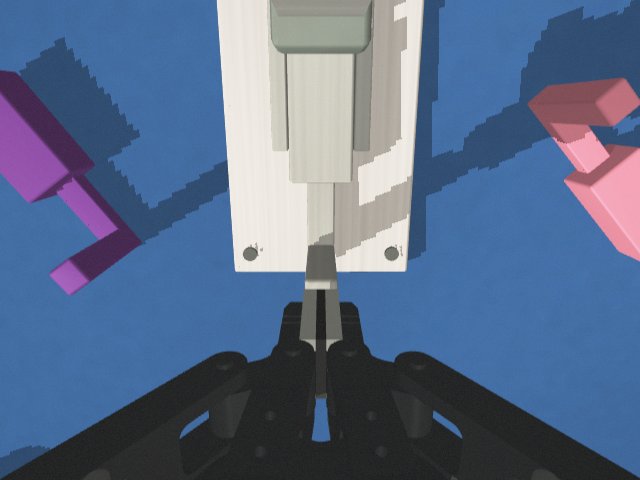

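Run:
```python
from h import *
c=cam("wrist");o=get_obs()
R=Rn.from_quat(o["ee_rot"]).as_matrix();p=o["position"]
for k in(0,.008,-.011): print("tcp+",k,proj(c,p+R[:,0]*k).round(0))
x=np.array([np.cos(.067),-np.sin(.067),0])
for d in(-.007,.007): print(proj(c,np.array([.4622,.1146,.071])+x*d).round(0))
for n in("scene","side"):
    c=cam(n);u=proj(c,p)[0].astype(int);print(n,u)
    a=c["img"][max(0,u[1]-70):u[1]+50,u[0]-60:u[0]+90];cv2.imwrite(f"pics/{n}5.png",cv2.resize(a,None,fx=4,fy=4,interpolation=2))
```

```text
tcp+ 0 [[321. 277.]]
tcp+ 0.008 [[321. 270.]]
tcp+ -0.011 [[321. 287.]]
[[322. 311.]]
[[322. 281.]]
scene [284 206]
side [367 319]
```

View pics/scene5.png

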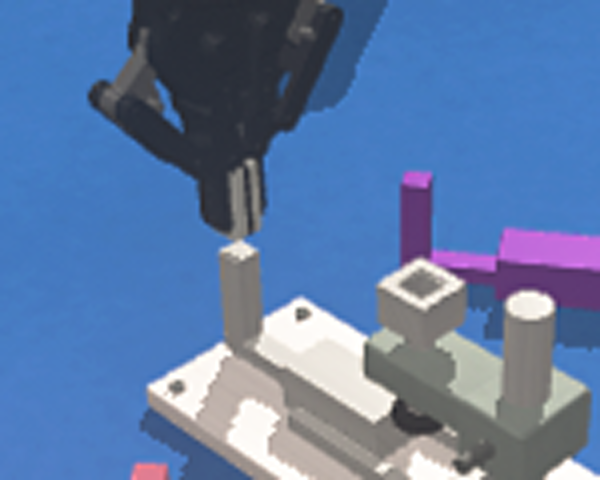

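View pics/side5.png

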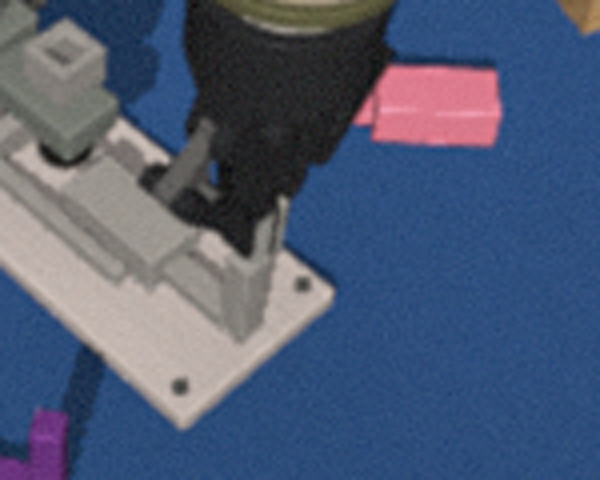

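Run:
```python
from h import *
ims=[]
for n,(x,y) in dict(scene=(255,165),side=(340,285)).items():
    c=cam(n);a=c["img"][y:y+60,x:x+60];ims.append(cv2.convertScaleAbs(cv2.resize(a,(400,400),interpolation=2),alpha=1.4))
    o=get_obs();p=o["position"];R=Rn.from_quat(o["ee_rot"]).as_matrix()
    print(n,[proj(c,p+R@np.array(v)).round(1).tolist() for v in([.008,0,0],[.008,.011,0],[.008,-.011,0],[-.03,0,0])])
cv2.imwrite("pics/z5.png",np.hstack(ims))
w=cam("wrist")["img"][230:400,240:400];cv2.imwrite("pics/z6.png",cv2.convertScaleAbs(cv2.resize(w,None,fx=4,fy=3.5,interpolation=2),alpha=1.6))
```

```text
scene [[[284.7, 209.6]], [[288.7, 211.9]], [[280.8, 207.3]], [[283.3, 192.4]]]
side [[[367.5, 322.1]], [[363.0, 318.2]], [[372.1, 326.0]], [[369.4, 309.7]]]
```

View pics/z5.png

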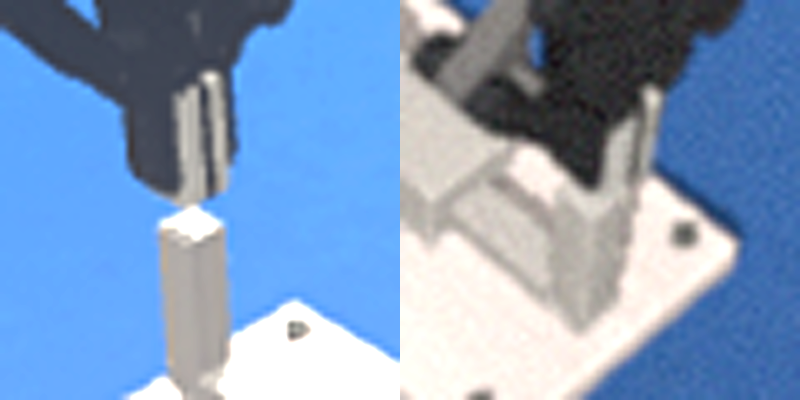

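View pics/z6.png

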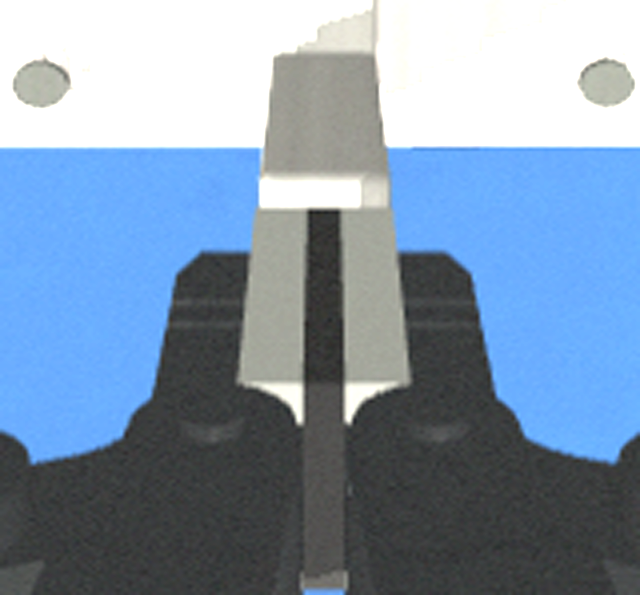

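Run:
```python
from h import *
c=cam("wrist");T=np.array(c["tool_from_camera"]);M=np.linalg.inv(T)
for a in np.arange(-.06,.011,.005):
    r=[]
    for y in(.011,0):
        q=M@np.array([a,y,0.0105,1]);r.append((c["cx"]+c["f"]*q[0]/q[2],c["cy"]+c["f"]*q[1]/q[2]))
    print(round(a,3),np.round(r,1).tolist())
```

```text
-0.06 [[354.2, 325.5], [353.2, 354.9]]
-0.055 [[352.9, 317.3], [352.1, 345.9]]
-0.05 [[351.8, 309.7], [351.0, 337.5]]
-0.045 [[350.8, 302.6], [350.0, 329.6]]
-0.04 [[349.8, 296.0], [349.1, 322.3]]
-0.035 [[348.8, 289.7], [348.2, 315.4]]
-0.03 [[348.0, 283.9], [347.4, 308.9]]
-0.025 [[347.2, 278.4], [346.6, 302.8]]
-0.02 [[346.4, 273.2], [345.8, 297.0]]
-0.015 [[345.7, 268.3], [345.1, 291.6]]
-0.01 [[345.0, 263.6], [344.5, 286.4]]
-0.005 [[344.3, 259.2], [343.9, 281.5]]
-0.0 [[343.7, 255.1], [343.3, 276.8]]
0.005 [[343.1, 251.1], [342.7, 272.4]]
0.01 [[342.6, 247.4], [342.2, 268.2]]
```

Request:
play_rows(increments="-0.003 0 0 0; 0 0 0 0; 0 0 0 0; 0 0 0 0; 0 0 0 0; 0 0 0 0", hand=-1)

```text
clock: 6.3
position: [0.4629, 0.1149, 0.0556]
ee_rot: [0.523, 0.475, -0.51, 0.491]
ft_force: [0.5, -0.1, 0.3]
grip_width: 0.991
```

Request:
play_rows(increments="0.01 0 0 0; 0.01 0 0 0; 0 0 0 0")

```text
clock: 6.6
position: [0.4634, 0.1146, 0.0337]
ee_rot: [0.523, 0.475, -0.51, 0.491]
ft_force: [-0.5, -1.0, 0.2]
grip_width: 1.004
```

Run:
```python
from h import *
plan([0.4622,0.1146,0.012],-np.pi/2-.067)
c=cam("scene");cv2.imwrite("pics/z7.png",cv2.resize(c["img"][130:270,210:350],None,fx=4,fy=4,interpolation=2))
```

```text
clock 6.6 pos [0.4634 0.1146 0.0337] jawyaw -1.6372 toolx [ 0.029 -0.005 -1.   ] q7 [ 0.322  0.239 -0.726  2.019  0.217  0.928 -2.154] F [-0.5  -0.96  0.2 ] M [-0.021  0.056 -0.039] w 1.004
 shift [ 0.0216 -0.0018  0.    ] |s| 0.022
 turn(exact) 0.0006 alt -3.141
```

View pics/z7.png

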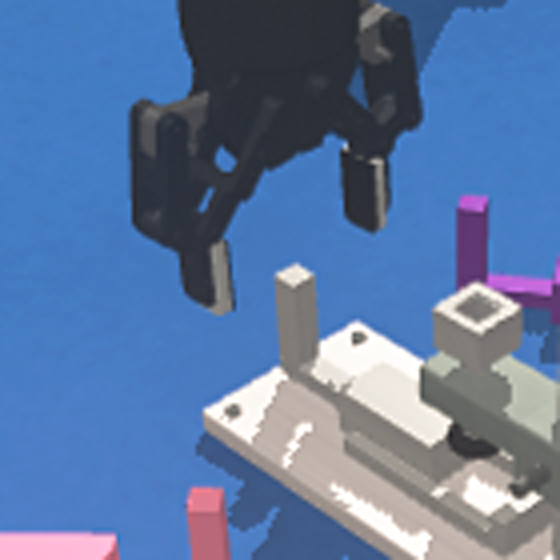

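Request:
play_rows(increments="0.01 -0.001 0 0; 0.01 -0.001 0 0; 0 0 0 0")

```text
clock: 6.95
position: [0.462, 0.1148, 0.0123]
ee_rot: [0.523, 0.475, -0.51, 0.491]
ft_force: [-0.6, 0.8, -0.5]
grip_width: 1.0
```

Request:
play_rows(increments="0 0 0 0; 0 0 0 0; 0 0 0 0; 0 0 0 0; 0 0 0 0; 0 0 0 0; 0 0 0 0; 0 0 0 0", hand=1, squeeze=40)

```text
clock: 7.75
position: [0.4623, 0.115, 0.0127]
ee_rot: [0.523, 0.475, -0.509, 0.492]
ft_force: [0.7, -0.5, -0.7]
grip_width: 0.156
```

Run:
```python
from h import *
plan([0.5058,0.1119,0.012],-np.pi/2-.067)
c=cam("wrist");cv2.imwrite("pics/w8.png",c["img"])
```

```text
clock 7.75 pos [0.4623 0.115  0.0127] jawyaw -1.637 toolx [ 0.03  -0.004 -1.   ] q7 [ 0.307  0.273 -0.715  2.037  0.251  0.885 -2.183] F [ 0.7  -0.49 -0.69] M [ 0.048  0.032 -0.015] w 0.156
 shift [0.0021 0.0435 0.0003] |s| 0.044
 turn(exact) 0.0008 alt -3.1408
```

View pics/w8.png

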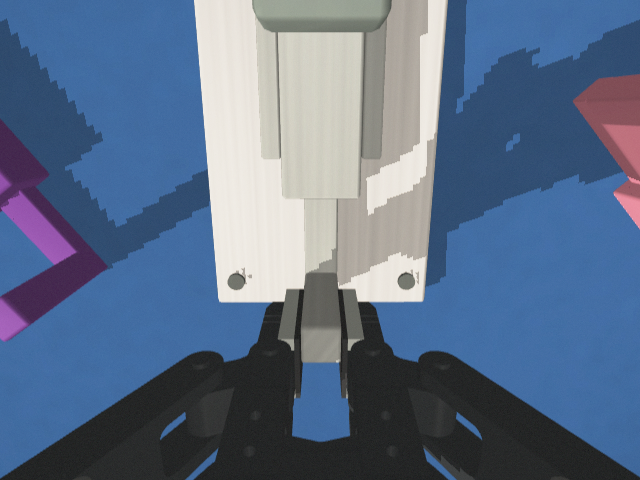

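Request:
play_rows(increments="0.0002 0.007 0 0; 0.0002 0.007 0 0; 0.0002 0.007 0 0; 0.0002 0.007 0 0; 0.0002 0.006 0 0; 0 0 0 0")

```text
clock: 8.4
position: [0.4962, 0.1134, 0.0128]
ee_rot: [0.521, 0.476, -0.51, 0.491]
ft_force: [1.1, 0.6, 0.9]
grip_width: 0.153
```

Run:
```python
from h import *
plan([0.5058,0.1119,0.0127],-np.pi/2-.067)
```

```text
clock 8.4 pos [0.4962 0.1134 0.0128] jawyaw -1.6355 toolx [ 0.026 -0.005 -1.   ] q7 [ 0.288  0.343 -0.689  1.954  0.291  0.916 -2.183] F [1.1  0.59 0.86] M [-0.005 -0.232 -0.048] w 0.153
 shift [0.0004 0.0096 0.0008] |s| 0.01
 turn(exact) 0.0023 alt -3.1393
```

Request:
play_rows(increments="0 0.004 0.0003 0; 0 0.003 0.0003 0; 0 0.0015 0 0; 0 0 0 0")

```text
clock: 8.8
position: [0.5046, 0.1125, 0.0128]
ee_rot: [0.521, 0.476, -0.511, 0.491]
ft_force: [-2.0, 0.9, 2.2]
grip_width: 0.156
```

Request:
play_rows(increments="0 0.0015 0 0; 0 0.001 0 0")

```text
clock: 9.0
position: [0.5055, 0.1124, 0.0128]
ee_rot: [0.52, 0.477, -0.512, 0.49]
ft_force: [-11.7, -0.1, 11.1]
grip_width: 0.153
```

Request:
play_rows(increments="0 0.0015 0 0; 0 0.0015 0 0")

```text
clock: 9.2
position: [0.5052, 0.1124, 0.0128]
ee_rot: [0.517, 0.478, -0.513, 0.49]
ft_force: [-13.2, -0.7, 13.2]
grip_width: 0.156
```

Request:
play_rows(increments="0 0 0 0; 0 0 0 0; 0 0 0 0; 0 0 0 0; 0 0 0 0", hand=-0.2)

```text
clock: 9.7
position: [0.5066, 0.1118, 0.0129]
ee_rot: [0.518, 0.477, -0.513, 0.49]
ft_force: [-0.2, -0.1, 0.4]
grip_width: 0.596
```

Run:
```python
from h import *
plan([0.4958,0.1119,0.25],-np.pi/2-.067)
for n in("scene","side"):
    c=cam(n); print(n, [proj(c,X).round(1).tolist() for X in ([.5059,.1119,.071],[.5777,.1071,.11])])
    cv2.imwrite(f"pics/{n}9.png",cv2.resize(c["img"][170:300,250:390] if n=="scene" else c["img"][225:355,265:405],None,fx=4,fy=4,interpolation=2))
```

```text
clock 9.7 pos [0.5066 0.1118 0.0129] jawyaw -1.6346 toolx [ 0.018 -0.008 -1.   ] q7 [ 0.282  0.369 -0.68   1.923  0.303  0.935 -2.18 ] F [-0.17 -0.06  0.37] M [ 0.002 -0.008 -0.031] w 0.596
 shift [-0.2373 -0.0064  0.0022] |s| 0.237
 turn(exact) 0.0032 alt -3.1384
scene [[[300.1, 207.4]], [[329.4, 206.2]]]
side [[[350.9, 298.6]], [[323.2, 261.7]]]
```

View pics/scene9.png

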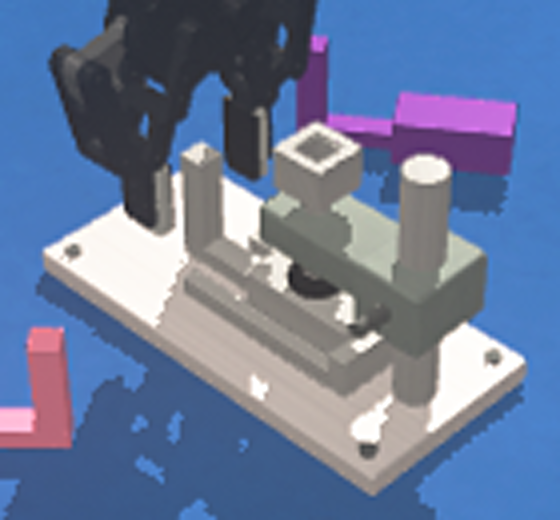

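View pics/side9.png

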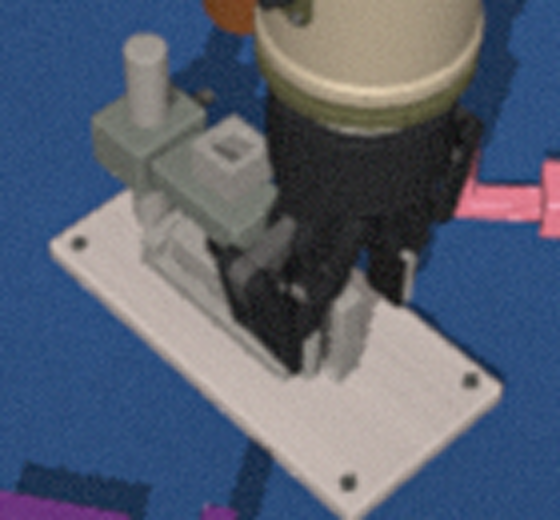

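Request:
play_rows(increments="-0.03 0 0 0; -0.04 0 0 0; -0.04 0 0 0; -0.04 0 0 0; -0.04 0 0 -0.12; -0.04 0 0 -0.14; 0 0 0 -0.14; 0 0 0 -0.14; 0 0 0 -0.14; 0 0 0 -0.14; 0 0 0 -0.14; 0 0 0 -0.14; 0 0 0 -0.14; 0 0 0 -0.14; 0 0 0 -0.14; 0 0 0 -0.14; 0 0 0 -0.14; 0 0 0 -0.14; 0 0 0 -0.14; 0 0 0 -0.14", hand=-1)

```text
clock: 11.8
position: [0.5013, 0.1143, 0.253]
ee_rot: [-0.24, 0.661, 0.229, 0.672]
ft_force: [-0.1, 0.3, -0.0]
grip_width: 1.003
```

Run:
```python
from h import *
plan([0.4736,-0.2074,0.19],0.915)
c=cam("wrist");cv2.imwrite("pics/w10.png",c["img"])
```

```text
clock 11.8 pos [0.5013 0.1143 0.253 ] jawyaw 0.6772 toolx [ 0.02  -0.009 -1.   ] q7 [ 0.529  0.129 -0.915  1.648  0.12   1.401  0.277] F [-0.14  0.31 -0.05] M [ 0.007  0.041 -0.037] w 1.003
 shift [ 0.0655 -0.2321 -0.2237] |s| 0.329
 turn(exact) -0.2378 alt 2.9038
```

Request:
play_rows(increments="0 -0.033 -0.032 -0.12; 0 -0.0336 -0.025 -0.118; 0 -0.040 -0.022 0; 0 -0.040 -0.022 0; 0 -0.040 -0.022 0; 0 -0.036 -0.022 0; -0.045 0 0 0; -0.045 0 0 0; 0 0 0 0")

```text
clock: 12.75
position: [0.5721, -0.1426, 0.3477]
ee_rot: [-0.309, 0.635, 0.298, 0.643]
ft_force: [0.4, 0.3, -0.1]
grip_width: 1.003
```

Run:
```python
from h import *
plan([0.4736,-0.2074,0.19],0.915)
```

```text
clock 12.75 pos [ 0.5721 -0.1426  0.3477] jawyaw 0.8878 toolx [ 0.017 -0.01  -1.   ] q7 [ 0.743  0.283 -0.747  1.287  0.201  1.626  0.918] F [ 0.36  0.31 -0.06] M [0.064 0.007 0.067] w 1.003
 shift [ 0.1566  0.0385 -0.1129] |s| 0.197
 turn(exact) -0.0272 alt 3.1144
```

Request:
play_rows(increments="0 0.0125 -0.038 0; 0 0.0125 -0.038 0; 0 0.0125 -0.036 -0.027; 0.018 0 0 0; 0.018 0 0 0; 0.018 0 0 0; 0.018 0 0 0; 0.018 0 0 0; 0.018 0 0 0; 0.018 0 0 0; 0.018 0 0 0; 0 0 0 0; 0 0 0 0")

```text
clock: 14.05
position: [0.4704, -0.2094, 0.1959]
ee_rot: [-0.306, 0.636, 0.294, 0.645]
ft_force: [0.0, -1.0, 0.2]
grip_width: 0.999
```

Run:
```python
from h import *
plan([0.4736,-0.2074,0.049],0.915)
c=cam("wrist");cv2.imwrite("pics/w11.png",c["img"]);np.savez("w11.npz",**c)
```

```text
clock 14.05 pos [ 0.4704 -0.2094  0.1959] jawyaw 0.8753 toolx [ 0.018 -0.01  -1.   ] q7 [ 0.979  0.131 -0.698  1.746  0.093  1.276  1.135] F [ 0.02 -1.    0.24] M [0.027 0.009 0.021] w 0.999
 shift [0.1469 0.0018 0.003 ] |s| 0.147
 turn(exact) -0.0397 alt 3.1019
```

View pics/w11.png

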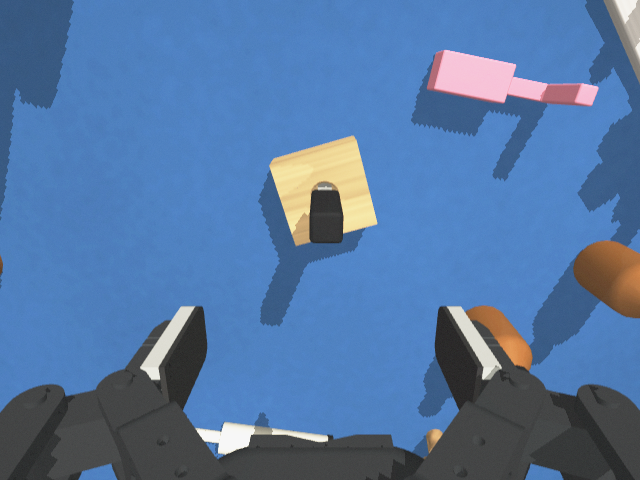

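Run:
```python
import cv2
a=cv2.imread("pics/w11.png")
cv2.imwrite("pics/c11.png",cv2.convertScaleAbs(cv2.resize(a[175:250,290:360],None,fx=8,fy=8,interpolation=cv2.INTER_CUBIC),alpha=2.5))
```

```text
(no output)
```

View pics/c11.png

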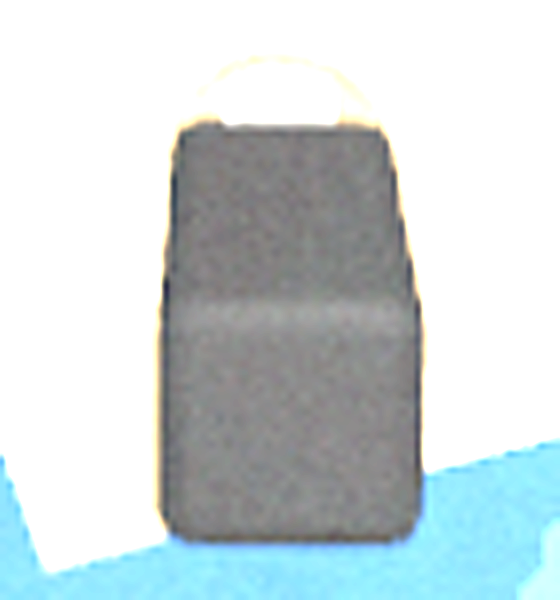

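Run:
```python
from h import *
c=dict(np.load("w11.npz"))
q=np.array([onz(c,(u/8+290,v/8+175),.121) for u,v in [(161,312),(420,312),(420,543),(161,543)]])
e=np.roll(q,-1,0)-q;print(q.mean(0).round(4),np.linalg.norm(e,axis=1).round(4),(np.degrees(np.arctan2(e[:,1],e[:,0]))%90).round(1))
plan([*q.mean(0)[:2],0.049],0.875)
```

```text
[ 0.4735 -0.207   0.121 ] [0.0207 0.0198 0.0212 0.0198] [50.1 51.2 50.1 49.7]
clock 14.1 pos [ 0.4703 -0.2094  0.1959] jawyaw 0.8755 toolx [ 0.018 -0.01  -1.   ] q7 [ 0.979  0.131 -0.698  1.746  0.093  1.276  1.135] F [ 0.3   0.03 -0.46] M [ 0.007  0.041 -0.025] w 0.999
 shift [0.1469 0.0022 0.0034] |s| 0.147
 turn(exact) 0.0005 alt -3.1411
```

Request:
play_rows(increments="0 0.002 0.0034 0; 0.0145 0 0 0; 0.0145 0 0 0; 0.0145 0 0 0; 0.0145 0 0 0; 0.0145 0 0 0; 0.0145 0 0 0; 0.0145 0 0 0; 0.0145 0 0 0; 0.0145 0 0 0; 0.010 0 0 0; 0 0 0 0")

```text
clock: 15.3
position: [0.4725, -0.2055, 0.0426]
ee_rot: [-0.305, 0.636, 0.294, 0.645]
ft_force: [0.2, -1.1, 0.0]
grip_width: 1.001
```

Run:
```python
from h import *
plan([.4735,-.207,0.049],0.875)
c=cam("wrist");cv2.imwrite("pics/w12.png",c["img"])
```

```text
clock 15.3 pos [ 0.4725 -0.2055  0.0426] jawyaw 0.8742 toolx [ 0.018 -0.009 -1.   ] q7 [ 0.917  0.307 -0.673  1.915  0.235  0.977  1.013] F [ 0.22 -1.14  0.02] M [-0.036  0.019 -0.006] w 1.001
 shift [-0.0064 -0.0019 -0.0005] |s| 0.007
 turn(exact) -0.0008 alt 3.1408
```

View pics/w12.png

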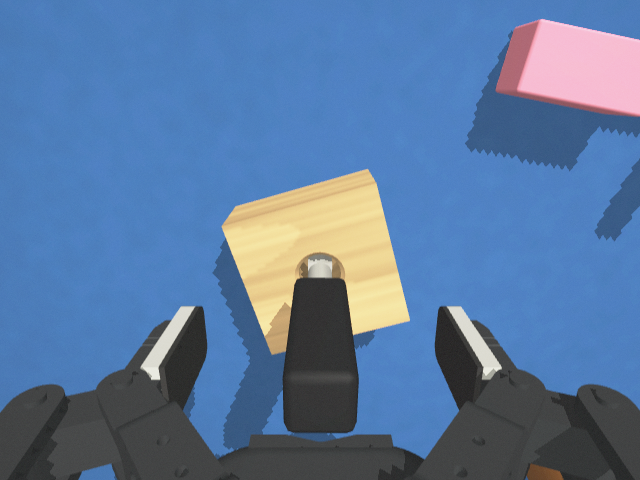

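Request:
play_rows(increments="-0.006 -0.002 0 0; 0 0 0 0")

```text
clock: 15.55
position: [0.475, -0.207, 0.0507]
ee_rot: [-0.305, 0.636, 0.293, 0.645]
ft_force: [0.7, 0.1, -0.3]
grip_width: 1.0
```

Request:
play_rows(increments="0 0 0 0; 0 0 0 0; 0 0 0 0; 0 0 0 0; 0 0 0 0; 0 0 0 0; 0 0 0 0", hand=1, squeeze=60)

```text
clock: 16.25
position: [0.4761, -0.2078, 0.0527]
ee_rot: [-0.306, 0.635, 0.292, 0.646]
ft_force: [-0.4, 0.1, 0.9]
grip_width: 0.247
```

Run:
```python
from h import *
plan([.4735,-.207,0.25],0.875)
c=cam("wrist");cv2.imwrite("pics/w13.png",c["img"])
```

```text
clock 16.25 pos [ 0.4761 -0.2078  0.0527] jawyaw 0.8739 toolx [ 0.022 -0.012 -1.   ] q7 [ 0.921  0.297 -0.675  1.901  0.228  0.993  1.02 ] F [-0.4   0.14  0.89] M [0.017 0.057 0.013] w 0.247
 shift [-1.973e-01 -2.400e-03 -1.000e-04] |s| 0.197
 turn(exact) -0.0011 alt 3.1405
```

View pics/w13.png

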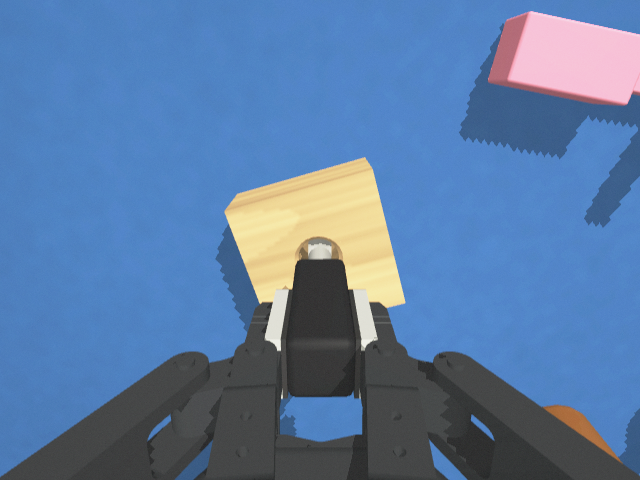

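Run:
```python
from h import *
o=get_obs();R=Rn.from_quat(o["ee_rot"]).as_matrix();p=o["position"]
print((R.T@(np.array([.4735,-.207,.006])-p)).round(4),(R.T@(np.array([.4735,-.207,.088])-p)).round(4))
np.save("tip.npy",R.T@(np.array([.4735,-.207,.006])-p))
```

```text
[ 0.0467  0.0037 -0.0013] [-0.0353  0.0017 -0.0009]
```

Request:
play_rows(increments="-0.01 0 0 0; -0.02 0 0 0; -0.02 0 0 0; -0.02 0 0 0; -0.02 0 0 0; -0.02 0 0 0; -0.02 0 0 0; -0.02 0 0 0; 0 0 0 0")

```text
clock: 17.2
position: [0.4716, -0.2039, 0.2119]
ee_rot: [-0.306, 0.635, 0.294, 0.645]
ft_force: [1.2, 0.6, -1.7]
grip_width: 0.25
```

```bash
cat >> h.py <<'E'
def tipplan(T,jaw):
    """shift so that tip lands on T after turning to jaw; in current tool axes, given turn first"""
    o=get_obs();R=Rn.from_quat(o["ee_rot"]).as_matrix();p=o["position"];t=np.load("tip.npy")
    jy=np.arctan2(R[1,2],R[0,2]);turn=-((jaw-jy+np.pi)%(2*np.pi)-np.pi)
    R2=R@Rn.from_rotvec([turn,0,0]).as_matrix()
    print("tip now",(p+R@t).round(4),"jaw",round(jy,4),"toolx",R[:,0].round(3),"turn",round(turn,4),"shift after turn",(R2.T@(np.array(T)-t@R2.T-p)).round(4),"q7",o["joint_pos"][6].round(3),"F",o["ft_force"].round(1),"M",o["torque"].round(3),"clk",round(float(o["clock"]),2))
E
python3 - <<'E'
from h import *
tipplan([.5777,.1071,.15],1.503)
for n in("scene","side"):
    c=cam(n);o=get_obs();R=Rn.from_quat(o["ee_rot"]).as_matrix();u=proj(c,o["position"]+R@np.load("tip.npy"))[0];print(u.round(1))
    x,y=(u-40).astype(int);cv2.imwrite(f"pics/{n}14.png",cv2.resize(c["img"][y:y+60,x:x+80],None,fx=8,fy=8,interpolation=2));print(x,y)
E
```

```text
tip now [ 0.4688 -0.2029  0.1652] jaw 0.8766 toolx [ 0.021 -0.01  -1.   ] turn -0.6264 shift after turn [ 0.0143 -0.0872  0.3193] q7 1.135 F [ 1.2  0.6 -1.7] M [-0.019  0.009 -0.047] clk 17.2
[112.5 246.5]
72 206
[476.2 184.6]
436 144
```

View pics/scene14.png

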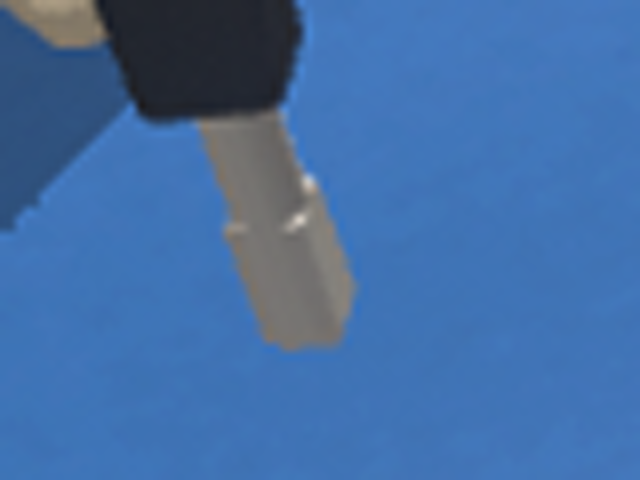

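View pics/side14.png

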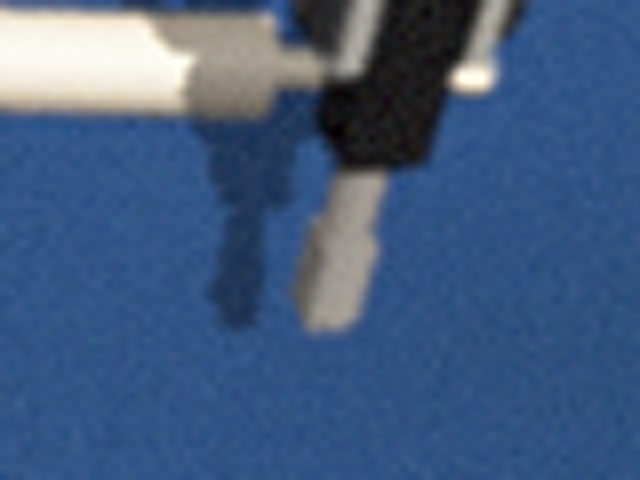

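Request:
play_rows(increments="0 0 0 -0.126; 0 0 0 -0.125; 0 0 0 -0.125; 0 0 0 -0.125; 0 0 0 -0.125; 0 -0.007 0.026 0; 0 -0.007 0.026 0; 0 -0.007 0.026 0; 0 -0.007 0.026 0; 0 -0.007 0.026 0; 0 -0.007 0.026 0; 0 -0.007 0.026 0; 0 -0.007 0.026 0; 0 -0.007 0.026 0; 0 -0.007 0.026 0; 0 -0.007 0.026 0; 0 -0.007 0.022 0; 0 0 0 0")

```text
clock: 19.1
position: [0.557, 0.1132, 0.1846]
ee_rot: [-0.484, 0.514, 0.494, 0.507]
ft_force: [-0.3, 0.9, -2.0]
grip_width: 0.253
```

Run:
```python
from h import *
tipplan([.5777,.1071,.14],1.503)
c=cam("wrist");cv2.imwrite("pics/w15.png",c["img"])
```

```text
tip now [0.5525 0.1122 0.138 ] jaw 1.5284 toolx [-0.017  0.003 -1.   ] turn 0.0254 shift after turn [-0.0024 -0.0255 -0.0035] q7 1.04 F [-0.3  0.9 -2. ] M [-0.     0.033 -0.035] clk 19.1
```

View pics/w15.png

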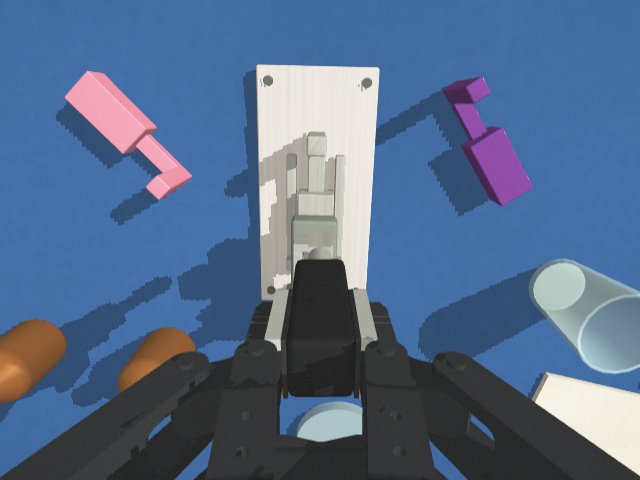

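Request:
play_rows(increments="-0.004 0 -0.026 0; -0.004 0 -0.026 0; -0.004 0 -0.026 0; -0.004 0 -0.026 0; 0 0 0 0")

```text
clock: 19.65
position: [0.5487, -0.0008, 0.1959]
ee_rot: [-0.482, 0.517, 0.495, 0.505]
ft_force: [-0.8, 0.2, -1.2]
grip_width: 0.251
```

Run:
```python
from h import *
tipplan([.5777,.1071,.14],1.503)
plan([.5777,.1071,.14])
```

```text
tip now [ 0.5437 -0.0019  0.1494] jaw 1.5257 toolx [-0.025  0.001 -1.   ] turn 0.0227 shift after turn [ 0.0086 -0.0268  0.111 ] q7 1.268 F [-0.8  0.2 -1.2] M [ 0.011 -0.036  0.012] clk 19.65
clock 19.65 pos [ 0.5487 -0.0008  0.1959] jawyaw 1.5257 toolx [-0.025  0.001 -1.   ] q7 [ 0.667  0.305 -0.893  1.614  0.235  1.363  1.268] F [-0.78  0.23 -1.18] M [ 0.011 -0.036  0.012] w 0.251
 shift [ 0.0553 -0.0255  0.1092] |s| 0.125
```

Request:
play_rows(increments="0 0.03 0 0; 0 0.03 0 0; 0 0 0 0")

```text
clock: 19.95
position: [0.4851, -0.0013, 0.1945]
ee_rot: [-0.479, 0.52, 0.495, 0.506]
ft_force: [0.1, 0.7, -0.6]
grip_width: 0.252
```

Run:
```python
from h import *
tipplan([.5777,.1071,.14],1.503)
```

```text
tip now [ 0.48   -0.0023  0.148 ] jaw 1.5194 toolx [-0.03   0.002 -1.   ] turn 0.0164 shift after turn [ 0.0053 -0.0903  0.1157] q7 1.35 F [ 0.1  0.7 -0.6] M [-0.01  -0.048  0.008] clk 19.95
```

Request:
play_rows(increments="0 0 0.036 0; 0 0 0.036 0; 0 0 0 0")

```text
clock: 20.25
position: [0.4881, 0.0688, 0.1933]
ee_rot: [-0.478, 0.522, 0.492, 0.507]
ft_force: [-0.5, 0.0, -1.5]
grip_width: 0.25
```

Run:
```python
from h import *
tipplan([.5777,.1071,.14],1.503)
```

```text
tip now [0.4829 0.0677 0.1468] jaw 1.5117 toolx [-0.03  -0.001 -1.   ] turn 0.0087 shift after turn [ 0.0038 -0.0921  0.0457] q7 1.176 F [-0.5  0.  -1.5] M [ 0.013 -0.055  0.007] clk 20.25
```

Request:
play_rows(increments="-0.045 0 0 0; -0.045 0 0 0; -0.045 0 0 0; 0 0 0 0")

```text
clock: 20.65
position: [0.4911, 0.0671, 0.3298]
ee_rot: [-0.476, 0.524, 0.494, 0.505]
ft_force: [0.3, 0.7, -2.1]
grip_width: 0.251
```

Run:
```python
from h import *
tipplan([.5777,.1071,.14],1.503)
```

```text
tip now [0.4856 0.066  0.2833] jaw 1.5121 toolx [-0.036 -0.001 -0.999] turn 0.0091 shift after turn [ 0.1398 -0.0942  0.0477] q7 1.219 F [ 0.3  0.7 -2.1] M [-0.003 -0.081  0.015] clk 20.65
```

Request:
play_rows(increments="0.045 0 0 0; 0.045 0 0 0; 0.045 0 0 0; 0 0 0 0")

```text
clock: 21.05
position: [0.4874, 0.0641, 0.1902]
ee_rot: [-0.477, 0.524, 0.492, 0.506]
ft_force: [-0.6, -0.9, -0.6]
grip_width: 0.25
```

Run:
```python
from h import *
tipplan([.5777,.1071,.14],1.503)
```

```text
tip now [0.4821 0.0629 0.1437] jaw 1.5088 toolx [-0.033 -0.001 -0.999] turn 0.0058 shift after turn [ 0.0005 -0.0924  0.0505] q7 1.181 F [-0.6 -0.9 -0.6] M [-0.031 -0.015  0.027] clk 21.05
```

Request:
play_rows(increments="0 -0.03 0.017 0; 0 -0.03 0.017 0; 0 -0.03 0.016 0; 0 0 0 0")

```text
clock: 21.45
position: [0.5852, 0.1048, 0.1905]
ee_rot: [-0.475, 0.527, 0.489, 0.508]
ft_force: [-1.1, -0.9, -1.0]
grip_width: 0.25
```

```bash
cat > look.py <<'E'
from h import *
import sys
tag=sys.argv[1]
tipplan([.5777,.1071,.125],1.503)
ims=[]
for n,(x,y) in dict(scene=(290,140),side=(285,200)).items():
    c=cam(n);o=get_obs();R=Rn.from_quat(o["ee_rot"]).as_matrix();t=np.load("tip.npy")
    print(n,"tip pred",((proj(c,o["position"]+R@t)[0]-(x,y))*5).round(0),"head",((proj(c,[.5777,.1071,.110])[0]-(x,y))*5).round(0))
    ims.append(cv2.convertScaleAbs(cv2.resize(c["img"][y:y+90,x:x+80],None,fx=5,fy=5,interpolation=2),alpha=1.2))
cv2.imwrite(f"pics/l{tag}.png",np.hstack(ims))
E
python3 look.py a
```

```text
tip now [0.5799 0.1036 0.144 ] jaw 1.5007 toolx [-0.033 -0.005 -0.999] turn -0.0023 shift after turn [0.0191 0.0018 0.0035] q7 1.004 F [-1.1 -0.9 -1. ] M [ 0.006  0.032 -0.013] clk 21.45
scene tip pred [192. 250.] head [197. 331.]
side tip pred [199. 235.] head [191. 309.]
```

View pics/la.png

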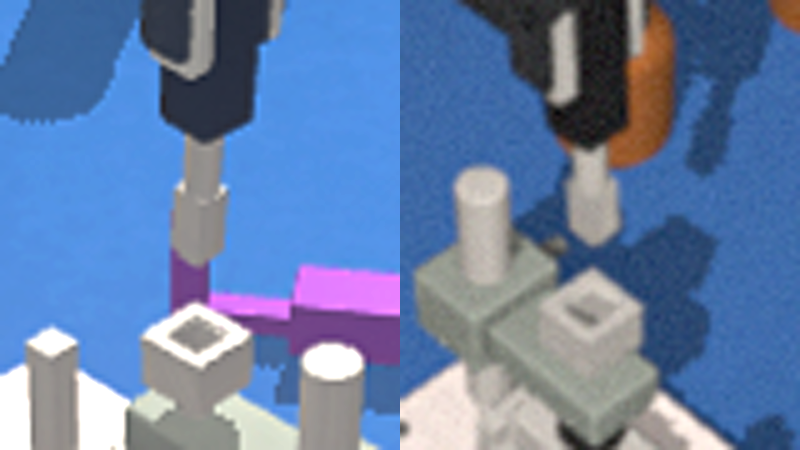

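```bash
cat > tt.py <<'E'
from h import *
import sys
v=list(map(float,sys.argv[1:5]))
cs=[cam("scene"),cam("side")];off=[(290,140),(285,200)]
uv=[(v[0]/5+290,v[1]/5+140),(v[2]/5+285,v[3]/5+200)]
X,e=tri(cs,uv);print("tip tri",X.round(4),np.round(e,4))
if len(sys.argv)>5:
    o=get_obs();R=Rn.from_quat(o["ee_rot"]).as_matrix();print("tool tip",(R.T@(X-o["position"])).round(4))
E
python3 tt.py 197 257 194 239 1; python3 tt.py 197 333 191 306
```

```text
tip tri [0.58   0.1036 0.142 ] [0.0004 0.0004]
tool tip [0.0494 0.001  0.0006]
tip tri [0.5785 0.1062 0.11  ] [0. 0.]
```

```bash
python3 look.py b
```

```text
tip now [0.577  0.1016 0.1447] jaw 1.5003 toolx [-0.032 -0.008 -0.999] turn -0.0027 shift after turn [ 0.0196 -0.0009  0.0057] q7 1.005 F [ 0.2  0.5 -0.7] M [ 0.019 -0.074 -0.011] clk 21.75
scene tip pred [185. 249.] head [197. 331.]
side tip pred [203. 235.] head [191. 309.]
```

View pics/lb.png

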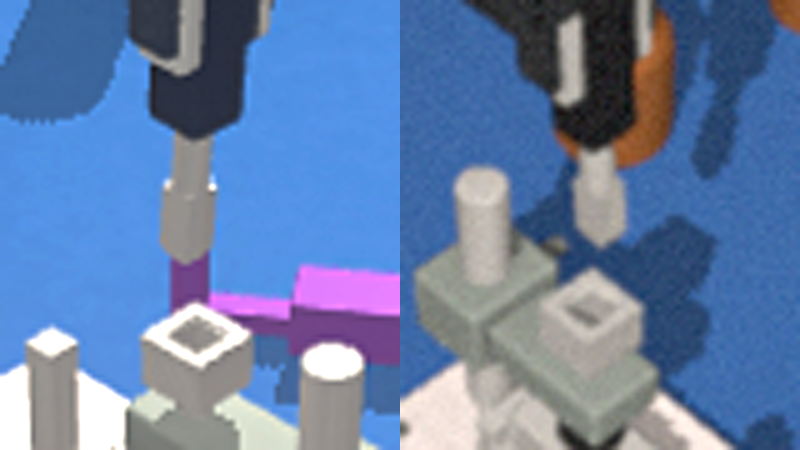

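```bash
python3 tt.py 187 256 200 241 1;python3 look.py c
python3 - <<'E'
from h import *
o=get_obs();R=Rn.from_quat(o["ee_rot"]).as_matrix()
np.save("tip.npy",np.array([.048,.0025,0.0]));print((R.T@np.array([.0007+.0,.0055,0])).round(4),R.round(3).tolist())
tipplan([.578,.1068,.12],1.503)
E
```

```text
tip tri [0.5775 0.1024 0.1418] [0.0002 0.0002]
tool tip [ 0.049   0.0033 -0.0007]
tip now [0.5771 0.1019 0.1442] jaw 1.5005 toolx [-0.032 -0.008 -0.999] turn -0.0025 shift after turn [ 0.0192 -0.0009  0.0055] q7 1.005 F [ 0.5 -0.3 -1.8] M [-0.073  0.006 -0.005] clk 21.95
scene tip pred [186. 250.] head [197. 331.]
side tip pred [202. 237.] head [191. 309.]
[-0.0001 -0.0003  0.0055] [[-0.032, -0.997, 0.07], [-0.008, 0.07, 0.997], [-0.999, 0.031, -0.01]]
tip now [0.5784 0.1033 0.1427] jaw 1.5007 toolx [-0.032 -0.008 -0.999] turn -0.0023 shift after turn [ 0.0227 -0.0001  0.0037] q7 1.004 F [-0.9  0.2  0.2] M [ 0.031 -0.07  -0.036] clk 22.05
```

Request:
play_rows(increments="0 -0.0005 0.0045 0; 0.011 -0.0003 0 0; 0.011 -0.0003 0 0; 0 0 0 0")

```text
clock: 22.45
position: [0.5828, 0.108, 0.1663]
ee_rot: [-0.476, 0.527, 0.488, 0.507]
ft_force: [-0.4, 0.1, -1.0]
grip_width: 0.252
```

```bash
python3 -c "
import numpy as np;np.save('tip.npy',np.array([.049,.0033,-.0007]))
from h import cam
cam('wrist');cam('wrist')"; python3 look.py d
```

```text
tip now [0.5785 0.1073 0.1189] jaw 1.5006 toolx [-0.031 -0.008 -0.999] turn -0.0024 shift after turn [-0.0061  0.001  -0.0003] q7 0.986 F [-0.5  0.1 -1. ] M [-0.066 -0.127  0.012] clk 22.55
scene tip pred [201. 308.] head [197. 331.]
side tip pred [187. 289.] head [191. 309.]
```

View pics/ld.png

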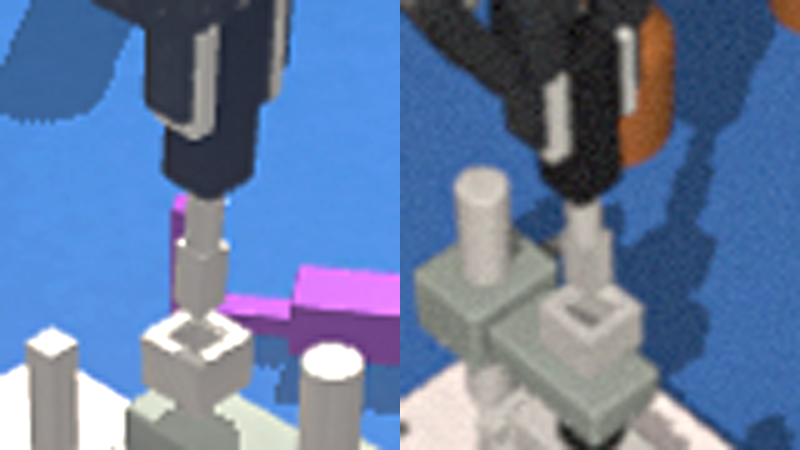

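Request:
play_rows(increments="0.006 0.0008 -0.0007 0; 0.005 -0.0002 0 0; 0.004 -0.0001 0 0; 0 0 0 0")

```text
clock: 23.05
position: [0.5831, 0.1074, 0.1528]
ee_rot: [-0.477, 0.527, 0.487, 0.508]
ft_force: [0.2, -0.6, -1.4]
grip_width: 0.248
```

```bash
python3 look.py e
```

```text
tip now [0.5784 0.1066 0.104 ] jaw 1.5001 toolx [-0.029 -0.007 -1.   ] turn -0.0029 shift after turn [-0.021   0.0013  0.0003] q7 0.98 F [ 0.2 -0.6 -1.4] M [-0.027 -0.05  -0.017] clk 23.05
scene tip pred [198. 347.] head [197. 331.]
side tip pred [190. 317.] head [191. 309.]
```

View pics/le.png

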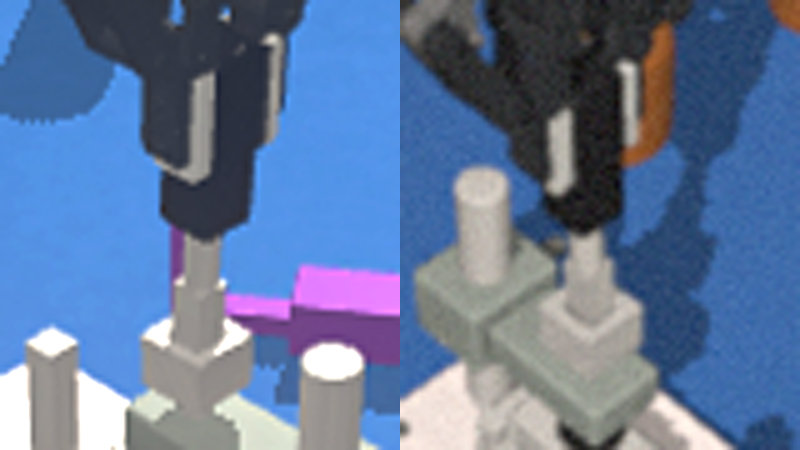

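Request:
play_rows(increments="0.004 -0.0001 0 0; 0.003 -0.0001 0 0; 0.002 0 0 0")

```text
clock: 23.45
position: [0.5831, 0.1079, 0.1444]
ee_rot: [-0.477, 0.526, 0.487, 0.508]
ft_force: [-1.9, 0.3, 0.1]
grip_width: 0.247
```

```bash
python3 look.py f
```

```text
tip now [0.5784 0.107  0.0955] jaw 1.5005 toolx [-0.028 -0.007 -1.   ] turn -0.0025 shift after turn [-0.0295  0.0015 -0.0002] q7 0.976 F [-1.9  0.3  0.1] M [ 0.052  0.272 -0.035] clk 23.45
scene tip pred [198. 368.] head [197. 331.]
side tip pred [190. 334.] head [191. 309.]
```

View pics/lf.png

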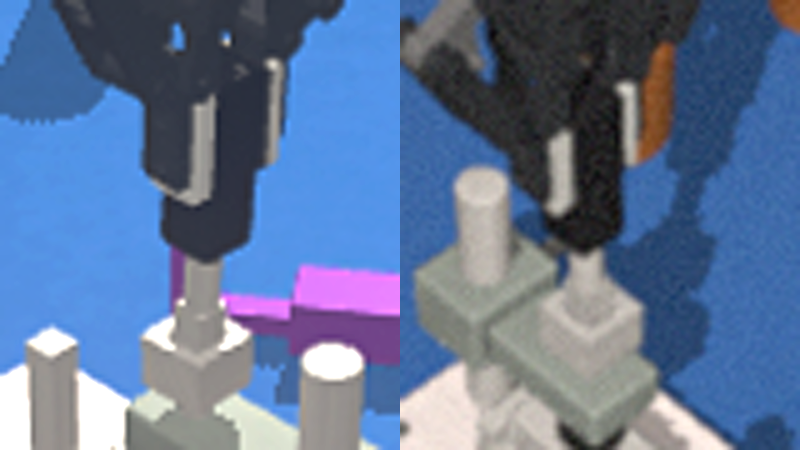

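Request:
play_rows(increments="0.0001 0 -0.0003 0.1; 0.00016 0 -0.0003 0.1; 0.00016 0 -0.0003 0.1; 0.00016 0 -0.0003 0.1; 0.00016 0 -0.0003 0.1")

```text
clock: 24.05
position: [0.5824, 0.1066, 0.1434]
ee_rot: [-0.331, 0.633, 0.337, 0.613]
ft_force: [-0.0, -1.2, -2.1]
grip_width: 0.252
```

```bash
cat > st.py <<'E'
from h import *
import sys
n=int(sys.argv[1]) if len(sys.argv)>1 else 6
M=[];F=[];J=[];P=[]
for i in range(n):
    o=get_obs();R=Rn.from_quat(o["ee_rot"]).as_matrix();M.append(o["torque"]);F.append(o["ft_force"]);J.append(np.arctan2(R[1,2],R[0,2]));P.append(np.r_[o["position"]+R@np.load("tip.npy"),R[:2,0]]);camera("wrist")
print("clk",o["clock"].round(2),"M",np.mean(M,0).round(3),"Mz each",np.array(M)[:,2].round(3),"F",np.mean(F,0).round(1),"jaw",np.round(J[-1],4),"tip,tilt",P[-1].round(4),"q7",o["joint_pos"][6].round(3),"w",o["grip_width"].round(3))
E
python3 st.py 6
```

```text
Traceback (most recent call last):
  File "st.py", line 7, in <module>
    print("clk",o["clock"].round(2),"M",np.mean(M,0).round(3),"Mz each",np.array(M)[:,2].round(3),"F",np.mean(F,0).round(1),"jaw",np.round(J[-1],4),"tip,tilt",P[-1].round(4),"q7",o["joint_pos"][6].round(3),"w",o["grip_width"].round(3))
                ^^^^^^^^^^^^^^^^
AttributeError: 'float' object has no attribute 'round'
```

```bash
sed -i 's/o\["clock"\].round(2)/round(float(o["clock"]),2)/; s/o\["grip_width"\].round(3)/round(float(o["grip_width"]),3)/; s/o\["joint_pos"\]\[6\].round(3)/round(float(o["joint_pos"][6]),3)/' st.py; python3 st.py 4; python3 look.py g
```

```text
clk 24.5 M [0.05  0.012 0.022] Mz each [ 0.037 -0.012 -0.002  0.067] F [-0.2  0.2 -1.8] jaw 0.9893 tip,tilt [ 0.5779  0.1076  0.0945 -0.0291 -0.0062] q7 0.502 w 0.25
tip now [0.5779 0.1076 0.0945] jaw 0.9891 toolx [-0.029 -0.006 -1.   ] turn -0.5139 shift after turn [-0.0304  0.0009  0.001 ] q7 0.501 F [-0.8 -0.1 -1.7] M [ 0.057 -0.018  0.028] clk 24.55
scene tip pred [198. 368.] head [197. 331.]
side tip pred [190. 338.] head [191. 309.]
```

View pics/lg.png

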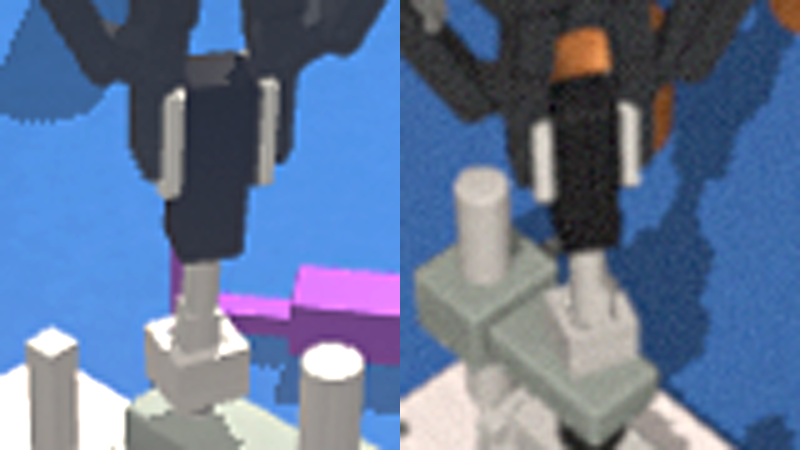

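```bash
sed -i 's/M=\[\];F/T=[];M=[];F/; s/M.append(o\["torque"\])/M.append(o["torque"]);T.append(o["tau"][6])/; s/print("clk"/print("tau7",np.round(T,4));print("clk"/' st.py; python3 st.py 1
```

```text
tau7 [0.0082]
clk 24.65 M [ 0.06  -0.032  0.027] Mz each [0.027] F [-0.   0.2 -0.6] jaw 0.9887 tip,tilt [ 0.5779  0.1076  0.0945 -0.029  -0.0062] q7 0.501 w 0.248
```

Request:
play_rows(increments="0.00016 0 -0.0003 0.1; 0.00016 0 -0.0003 0.1; 0.00016 0 -0.0003 0.1; 0.00016 0 -0.0003 0.1")

```text
clock: 25.1
position: [0.5818, 0.1057, 0.1428]
ee_rot: [-0.2, 0.688, 0.202, 0.668]
ft_force: [0.4, 0.9, -2.3]
grip_width: 0.244
```

```bash
python3 st.py 5
```

```text
tau7 [ 1.9946  1.5469 -1.8356 -0.8852 -0.2991]
clk 25.3 M [ 0.04  -0.117  0.01 ] Mz each [ 0.067 -0.006  0.001  0.    -0.013] F [ 0.3  0.1 -2. ] jaw 0.5841 tip,tilt [ 0.578   0.1079  0.0939 -0.0286 -0.0059] q7 0.123 w 0.249
```

Request:
play_rows(increments="0.0001 0 -0.00016 0.05; 0.0001 0 -0.00016 0.05")

```text
clock: 25.55
position: [0.5817, 0.1056, 0.1427]
ee_rot: [-0.17, 0.696, 0.171, 0.676]
ft_force: [0.4, -0.8, -2.7]
grip_width: 0.249
```

```bash
python3 st.py 4
```

```text
tau7 [ 0.971   0.6514 -0.8589 -0.3985]
clk 25.7 M [ 0.029 -0.112  0.031] Mz each [ 0.048  0.075 -0.005  0.008] F [ 0.2 -0.3 -2.2] jaw 0.4886 tip,tilt [ 0.5781  0.1079  0.0937 -0.0286 -0.0058] q7 0.033 w 0.25
```

Request:
play_rows(increments="0.0001 0 -0.00016 0.05; 0.0001 0 -0.00016 0.05")

```text
clock: 25.95
position: [0.5815, 0.1054, 0.1425]
ee_rot: [-0.137, 0.704, 0.137, 0.683]
ft_force: [0.5, -0.6, -0.7]
grip_width: 0.245
```

```bash
python3 st.py 4
```

```text
tau7 [ 0.9766  0.6611 -0.8642 -0.4027]
clk 26.1 M [-0.002 -0.133  0.023] Mz each [ 0.071  0.036  0.005 -0.02 ] F [ 0.  -0.2 -1.6] jaw 0.393 tip,tilt [ 0.5782  0.1079  0.0936 -0.0285 -0.0057] q7 -0.057 w 0.251
```

Request:
play_rows(increments="0.0001 0 -0.00016 0.03; 0.0001 0 -0.00016 0.03;  0.0001 0 -0.00016 0.03; 0.0001 0 -0.00016 0.03")

```text
clock: 26.55
position: [0.5811, 0.1052, 0.1423]
ee_rot: [-0.095, 0.711, 0.094, 0.691]
ft_force: [0.6, -0.5, -1.1]
grip_width: 0.248
```

```bash
python3 st.py 4
```

```text
tau7 [ 0.6104  0.4881 -0.5986 -0.3113]
clk 26.7 M [ 0.013 -0.24   0.067] Mz each [0.113 0.072 0.046 0.039] F [ 0.6 -0.2 -1.5] jaw 0.2699 tip,tilt [ 0.5782  0.1079  0.0933 -0.0279 -0.0054] q7 -0.172 w 0.251
```

Request:
play_rows(increments="0.0001 0 -0.00016 0.05; 0.0001 0 -0.00016 0.05")

```text
clock: 26.95
position: [0.5809, 0.1051, 0.1422]
ee_rot: [-0.061, 0.714, 0.059, 0.695]
ft_force: [0.3, -0.8, -1.5]
grip_width: 0.251
```

```bash
python3 st.py 5
```

```text
tau7 [ 1.0134  0.7334 -0.8994 -0.4351 -0.1521]
clk 27.15 M [-0.039 -0.251  0.026] Mz each [ 0.086  0.011 -0.038  0.003  0.069] F [ 0.6 -0.1 -1.4] jaw 0.1722 tip,tilt [ 0.5783  0.108   0.0932 -0.0277 -0.0055] q7 -0.265 w 0.251
```

Request:
play_rows(increments="0.0001 0 -0.00016 0.05; 0.0001 0 -0.00016 0.05")

```text
clock: 27.4
position: [0.5807, 0.105, 0.142]
ee_rot: [-0.027, 0.716, 0.024, 0.697]
ft_force: [0.7, 0.2, -1.9]
grip_width: 0.252
```

```bash
python3 st.py 4
```

```text
tau7 [ 1.0041  0.7058 -0.8845 -0.4198]
clk 27.55 M [-0.047 -0.251  0.035] Mz each [0.011 0.018 0.073 0.039] F [ 1.1 -0.1 -1.5] jaw 0.0748 tip,tilt [ 0.5783  0.108   0.093  -0.0277 -0.0054] q7 -0.357 w 0.248
```

Request:
play_rows(increments="0.0001 0 -0.00016 0.05; 0.0001 0 -0.00016 0.05")

```text
clock: 27.8
position: [0.5804, 0.105, 0.1419]
ee_rot: [0.006, 0.717, -0.01, 0.697]
ft_force: [0.6, -0.9, -1.7]
grip_width: 0.248
```

```bash
python3 st.py 4; python3 look.py h
```

```text
tau7 [ 0.9927  0.6844 -0.8751 -0.4093]
clk 27.95 M [-0.091 -0.275  0.027] Mz each [ 0.092  0.049 -0.001 -0.031] F [ 0.9 -0.2 -1.2] jaw -0.0212 tip,tilt [ 0.5784  0.108   0.0929 -0.0276 -0.0054] q7 -0.448 w 0.253
tip now [0.5784 0.108  0.0929] jaw -0.0211 toolx [-0.028 -0.005 -1.   ] turn -1.5241 shift after turn [-0.0321 -0.0009  0.0028] q7 -0.448 F [ 0.8 -0.6 -0.9] M [-0.069 -0.228  0.049] clk 28.0
scene tip pred [200. 372.] head [197. 331.]
side tip pred [188. 340.] head [191. 309.]
```

View pics/lh.png

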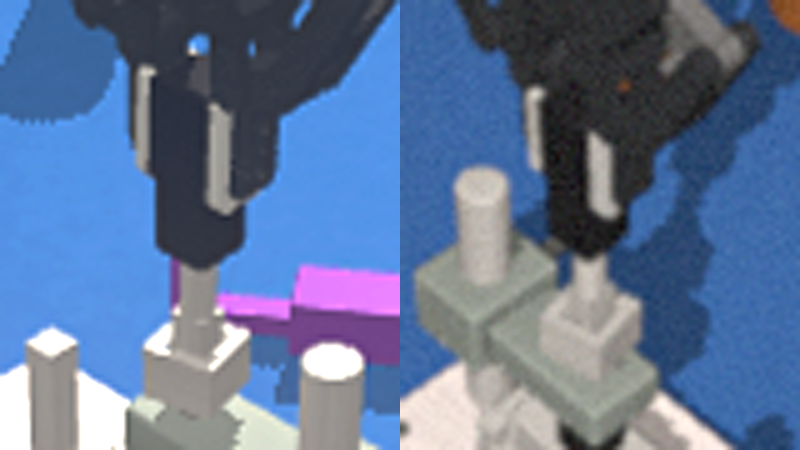

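Request:
play_rows(increments="0.0001 0 -0.00016 0.05; 0.0001 0 -0.00016 0.05")

```text
clock: 28.3
position: [0.5802, 0.1049, 0.1417]
ee_rot: [0.04, 0.715, -0.045, 0.696]
ft_force: [1.0, 0.1, -0.5]
grip_width: 0.25
```

```bash
python3 st.py 4
```

```text
tau7 [ 1.0106  0.7111 -0.8862 -0.4212]
clk 28.45 M [-0.086 -0.273  0.051] Mz each [0.104 0.038 0.018 0.045] F [ 0.7 -0.4 -0.7] jaw -0.1191 tip,tilt [ 0.5785  0.108   0.0927 -0.0275 -0.0054] q7 -0.541 w 0.249
```

Request:
play_rows(increments="0.0001 0 -0.00016 0.05; 0.0001 0 -0.00016 0.05")

```text
clock: 28.7
position: [0.5799, 0.1049, 0.1416]
ee_rot: [0.074, 0.712, -0.08, 0.693]
ft_force: [0.7, -1.4, -1.0]
grip_width: 0.252
```

```bash
python3 st.py 4
```

```text
tau7 [ 0.9972  0.6875 -0.8777 -0.4107]
clk 28.85 M [-0.112 -0.261  0.031] Mz each [0.025 0.029 0.031 0.037] F [ 0.5 -0.6 -1. ] jaw -0.2152 tip,tilt [ 0.5786  0.108   0.0926 -0.0274 -0.0054] q7 -0.632 w 0.252
```

Request:
play_rows(increments="0.0001 0 -0.00016 0.05; 0.0001 0 -0.00016 0.05")

```text
clock: 29.1
position: [0.5797, 0.1049, 0.1414]
ee_rot: [0.107, 0.708, -0.114, 0.689]
ft_force: [0.4, -1.0, -0.4]
grip_width: 0.252
```

```bash
python3 st.py 4
```

```text
tau7 [ 0.9957  0.6816 -0.8749 -0.4076]
clk 29.25 M [-0.132 -0.312  0.038] Mz each [0.024 0.008 0.063 0.055] F [ 0.8 -0.6 -0.9] jaw -0.3109 tip,tilt [ 0.5786  0.108   0.0924 -0.0275 -0.0054] q7 -0.723 w 0.247
```

Request:
play_rows(increments="0.0001 0 -0.00016 0.05; 0.0001 0 -0.00016 0.05")

```text
clock: 29.5
position: [0.5794, 0.105, 0.1412]
ee_rot: [0.14, 0.701, -0.147, 0.683]
ft_force: [0.5, -0.4, -0.6]
grip_width: 0.244
```

```bash
python3 st.py 4
```

```text
tau7 [ 0.9969  0.6804 -0.8744 -0.4065]
clk 29.65 M [-0.185 -0.263  0.045] Mz each [ 0.066  0.042 -0.011  0.084] F [ 0.9 -0.7 -1. ] jaw -0.4067 tip,tilt [ 0.5787  0.108   0.0922 -0.0274 -0.0055] q7 -0.815 w 0.247
```

Request:
play_rows(increments="0.0001 0 -0.00016 0.05; 0.0001 0 -0.00016 0.05")

```text
clock: 29.9
position: [0.5791, 0.105, 0.1411]
ee_rot: [0.172, 0.694, -0.181, 0.676]
ft_force: [0.9, 0.0, -0.3]
grip_width: 0.252
```

```bash
python3 st.py 4
```

```text
tau7 [ 0.9851  0.6651 -0.8878 -0.4167]
clk 30.05 M [-0.255 -0.263  0.046] Mz each [0.089 0.028 0.028 0.039] F [ 0.3 -0.7 -0.7] jaw -0.5024 tip,tilt [ 0.5788  0.108   0.0921 -0.0273 -0.0055] q7 -0.906 w 0.252
```

Request:
play_rows(increments="0.0001 0 -0.00016 0.05; 0.0001 0 -0.00016 0.05")

```text
clock: 30.3
position: [0.5789, 0.1051, 0.1409]
ee_rot: [0.204, 0.684, -0.214, 0.667]
ft_force: [-0.1, -0.5, -1.0]
grip_width: 0.249
```

```bash
python3 st.py 4
```

```text
tau7 [ 0.9639  0.6443 -0.9071 -0.4347]
clk 30.45 M [-0.273 -0.207  0.092] Mz each [0.125 0.109 0.101 0.032] F [ 0.4 -0.8 -1. ] jaw -0.5981 tip,tilt [ 0.5789  0.1079  0.0919 -0.0272 -0.0056] q7 -0.998 w 0.253
```

Request:
play_rows(increments="0.0001 0 -0.00016 0.05; 0.0001 0 -0.00016 0.05")

```text
clock: 30.7
position: [0.5787, 0.1052, 0.1409]
ee_rot: [0.236, 0.673, -0.246, 0.656]
ft_force: [0.6, -1.7, -0.6]
grip_width: 0.251
```

```bash
python3 st.py 4
```

```text
tau7 [ 0.9437  0.6239 -0.9269 -0.4536]
clk 30.85 M [-0.294 -0.157  0.076] Mz each [ 0.147  0.093  0.082 -0.017] F [ 0.8 -1.  -0.2] jaw -0.6938 tip,tilt [ 0.5789  0.1079  0.0918 -0.0273 -0.0056] q7 -1.09 w 0.251
```

Request:
play_rows(increments="0.0001 0 -0.00016 0.05; 0.0001 0 -0.00016 0.05")

```text
clock: 31.1
position: [0.5785, 0.1054, 0.1408]
ee_rot: [0.267, 0.661, -0.278, 0.644]
ft_force: [1.0, -1.1, 0.8]
grip_width: 0.249
```

```bash
python3 st.py 4
```

```text
tau7 [ 0.9228  0.6042 -0.9469 -0.4728]
clk 31.25 M [-0.327 -0.127  0.106] Mz each [0.103 0.105 0.087 0.13 ] F [ 0.7 -1.1  0.6] jaw -0.7893 tip,tilt [ 0.579   0.1079  0.0917 -0.0273 -0.0057] q7 -1.181 w 0.252
```

Request:
play_rows(increments="0 0 0 -0.1; -0.004 -0.0001 -0.0001 0; -0.008 -0.0002 -0.0002 0; -0.01 -0.0002 -0.0002 0; -0.012 -0.0002 -0.0002 0; -0.014 -0.0002 -0.0002 0; -0.014 0 0 0; 0 0 0 0")

```text
clock: 32.1
position: [0.5789, 0.1069, 0.2094]
ee_rot: [0.234, 0.674, -0.243, 0.657]
ft_force: [0.1, -0.3, -0.7]
grip_width: 0.25
```

```bash
python3 st.py 4; python3 look.py i
python3 - <<'E'
from h import *
tipplan([.4735,-.207,.150],-0.69)
E
```

```text
tau7 [0.0537 0.026  0.0075 0.0009]
clk 32.25 M [ 0.002 -0.042 -0.02 ] Mz each [-0.059 -0.018 -0.005  0.002] F [-0.  -0.1 -1.6] jaw -0.6871 tip,tilt [ 0.5777  0.1091  0.1572 -0.0305 -0.0047] q7 -1.065 w 0.25
tip now [0.5775 0.109  0.1567] jaw -0.6872 toolx [-0.031 -0.005 -1.   ] turn -2.1902 shift after turn [ 0.0317 -0.006   0.0022] q7 -1.065 F [-0.3 -0.3 -1. ] M [-0.06  -0.046 -0.053] clk 32.3
scene tip pred [201. 208.] head [197. 331.]
side tip pred [188. 222.] head [191. 309.]
tip now [0.5774 0.1089 0.1566] jaw -0.6871 toolx [-0.032 -0.005 -0.999] turn 0.0029 shift after turn [ 0.0114 -0.3096  0.1211] q7 -1.065 F [ 0.3 -0.3 -1.7] M [ 0.024 -0.028 -0.018] clk 32.4
```

View pics/li.png

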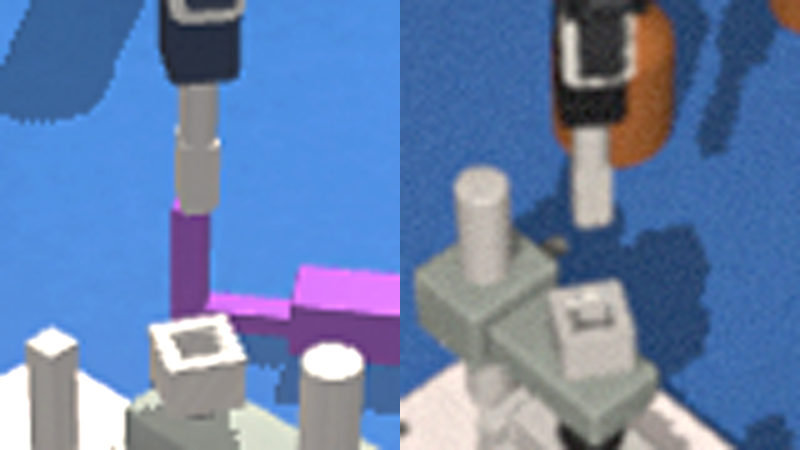

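```bash
python3 tt.py 197 209 194 226 1
python3 - <<'E'
from h import *
o=get_obs();R=Rn.from_quat(o["ee_rot"]).as_matrix()
X,_=tri([cam("scene"),cam("side")],[(197/5+290,209/5+140),(194/5+285,226/5+200)])
np.save("tip.npy",R.T@(X-o["position"]));tipplan([.4735,-.207,.150],-0.69)
E
```

```text
tip tri [0.5755 0.1086 0.1557] [0.0005 0.0005]
tool tip [ 0.0501  0.0018 -0.002 ]
tip now [0.5756 0.1087 0.1559] jaw -0.6871 toolx [-0.031 -0.005 -1.   ] turn 0.0029 shift after turn [ 0.0106 -0.3083  0.1223] q7 -1.065 F [ 0.2  0.  -1. ] M [-0.011 -0.083 -0.007] clk 32.6
```

Request:
play_rows(increments="0 -0.028 0.011 0; 0 -0.028 0.011 0; 0 -0.028 0.011 0; 0 -0.028 0.011 0; 0 -0.028 0.011 0; 0 -0.028 0.011 0; 0 -0.028 0.011 0; 0 -0.028 0.011 0; 0 -0.028 0.011 0; 0 -0.028 0.011 0; 0 -0.02 0.009 0; 0 0 0 0; 0 0 0 0")

```text
clock: 33.9
position: [0.4745, -0.2118, 0.2085]
ee_rot: [0.233, 0.676, -0.242, 0.655]
ft_force: [-0.1, 1.2, -0.4]
grip_width: 0.249
```

```bash
cat > look2.py <<'E'
from h import *
import sys
for i in range(4): cam("wrist")
tipplan([.4735,-.207,.05],float(sys.argv[2]))
ims=[]
for n,(x,y) in dict(scene=(85,230),side=(425,160)).items():
    c=cam(n);o=get_obs();R=Rn.from_quat(o["ee_rot"]).as_matrix();t=np.load("tip.npy")
    print(n,"tip pred",((proj(c,o["position"]+R@t)[0]-(x,y))*5).round(0),"hole",((proj(c,[.4735,-.207,.034])[0]-(x,y))*5).round(0))
    ims.append(cv2.convertScaleAbs(cv2.resize(c["img"][y:y+105,x:x+80],None,fx=5,fy=5,interpolation=2),alpha=1.2))
cv2.imwrite(f"pics/m{sys.argv[1]}.png",np.hstack(ims))
E
python3 look2.py a -0.69
```

```text
tip now [ 0.4728 -0.2084  0.1585] jaw -0.6828 toolx [-0.032 -0.003 -0.999] turn 0.0072 shift after turn [0.1084 0.004  0.0021] q7 -0.403 F [-0.9  0.9 -1.3] M [-0.013 -0.057  0.023] clk 34.1
scene tip pred [132. 116.] hole [257. 434.]
side tip pred [250. 118.] hole [181. 349.]
```

View pics/ma.png

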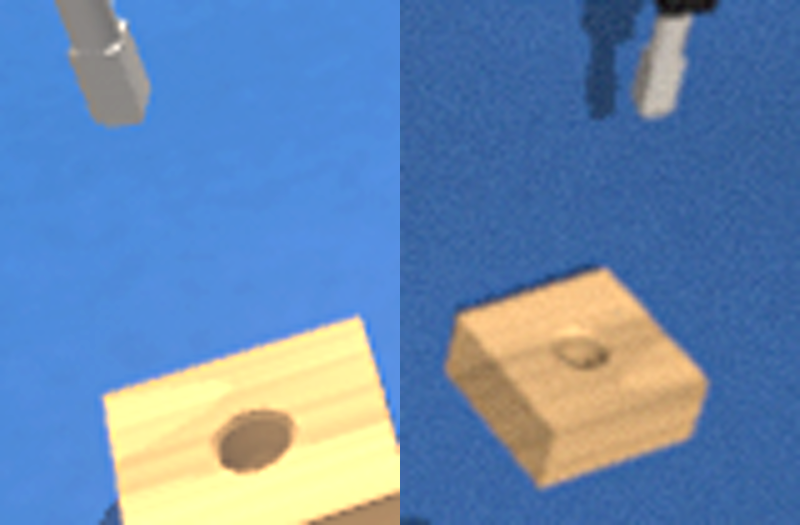

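Run:
```python
from h import *
cs=[cam("scene"),cam("side")]
def T(a,b): return tri(cs,[(a[0]/5+85,a[1]/5+230),(b[0]/5+425,b[1]/5+160)])
X,e=T((120,121),(254,113));print("tip",X.round(4),np.round(e,4))
H,e=T((255,440),(182,348));print("hole",H.round(4),np.round(e,4))
o=get_obs();R=Rn.from_quat(o["ee_rot"]).as_matrix();D=np.r_[(H-X)[:2],0]
print("world d",D.round(4),"tool",(R.T@D).round(4), "down tool for 1m", (R.T@[0,0,-1]).round(4))
```

```text
tip [ 0.4729 -0.2117  0.159 ] [0.0001 0.0001]
hole [ 0.4738 -0.2086  0.0329] [0.0002 0.0002]
world d [0.001  0.0031 0.    ] tool [-0.      0.003  -0.0012] down tool for 1m [0.9995 0.0229 0.0231]
```

Request:
play_rows(increments="0 0.003 -0.0012 0; 0.014 0.0003 0.0003 0; 0.014 0.0003 0.0003 0; 0.014 0.0003 0.0003 0; 0.014 0.0003 0.0003 0; 0.014 0.0003 0.0003 0; 0.014 0.0003 0.0003 0; 0.014 0.0003 0.0003 0; 0.008 0.0002 0.0002 0; 0 0 0 0")

```text
clock: 35.3
position: [0.4722, -0.2056, 0.0886]
ee_rot: [0.232, 0.679, -0.241, 0.653]
ft_force: [0.3, -0.1, -0.4]
grip_width: 0.247
```

```bash
python3 look2.py b -0.69
```

```text
tip now [ 0.4715 -0.2036  0.041 ] jaw -0.6818 toolx [-0.035 -0.001 -0.999] turn 0.0082 shift after turn [-0.009  -0.0016  0.0034] q7 -0.444 F [ 0.1 -0.2 -0.6] M [-0.017 -0.074  0.006] clk 35.5
scene tip pred [258. 407.] hole [257. 434.]
side tip pred [184. 343.] hole [181. 349.]
```

View pics/mb.png

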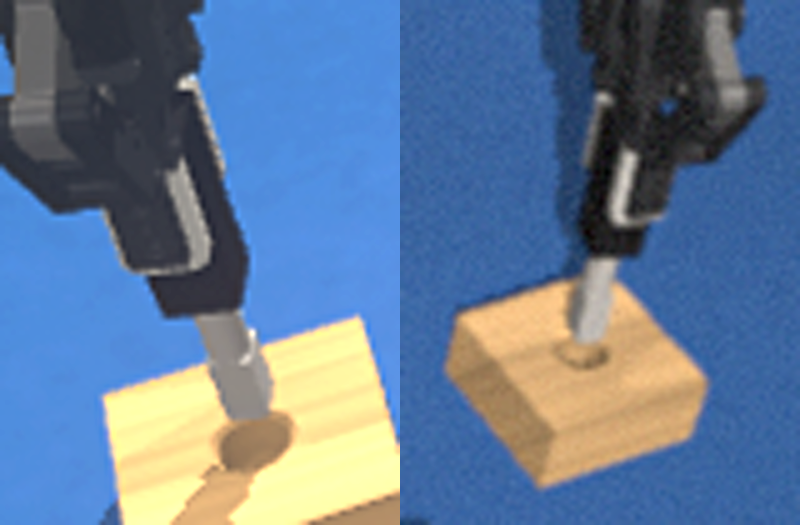

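Run:
```python
from h import *
cs=[cam("scene"),cam("side")]
def T(a,b): return tri(cs,[(a[0]/5+85,a[1]/5+230),(b[0]/5+425,b[1]/5+160)])
X,e=T((250,411),(189,339));print("tip",X.round(4),np.round(e,4))
H,e=T((255,440),(182,348));print("hole",H.round(4),np.round(e,4))
o=get_obs();R=Rn.from_quat(o["ee_rot"]).as_matrix();D=np.r_[(H-X)[:2],0]
print("world d",D.round(4),"tool",(R.T@D).round(4),"tip pred",(o["position"]+R@np.load("tip.npy")).round(4), "down", (R.T@[0,0,-1]).round(4))
c=cam("wrist");cv2.imwrite("pics/mw.png",c["img"][180:380,200:440].repeat(3,0).repeat(3,1))
```

```text
tip [ 0.4712 -0.2063  0.0416] [0.0004 0.0004]
hole [ 0.4738 -0.2086  0.0329] [0.0002 0.0002]
world d [ 0.0027 -0.0023  0.    ] tool [-0.0001 -0.0001  0.0035] tip pred [ 0.4714 -0.2036  0.0409] down [0.9994 0.0235 0.0267]
```

View pics/mw.png

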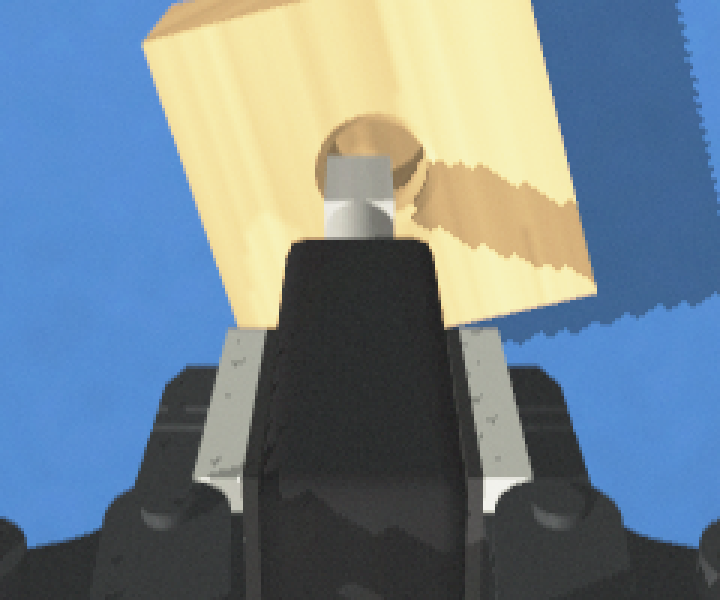

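Request:
play_rows(increments="0 0 0.003 0; 0.006 0.0001 0.0002 0; 0.006 0.0001 0.0002 0; 0.006 0.0001 0.0002 0")

```text
clock: 36.15
position: [0.4769, -0.2088, 0.0726]
ee_rot: [0.231, 0.677, -0.241, 0.655]
ft_force: [-1.2, 0.8, -1.7]
grip_width: 0.248
```

```bash
python3 look2.py c -0.69
python3 - <<'E'
from h import *
c=cam("wrist");cv2.imwrite("pics/mw2.png",c["img"][180:380,200:440].repeat(2,0).repeat(2,1))
E
```

```text
tip now [ 0.4746 -0.2061  0.0228] jaw -0.6818 toolx [-0.034 -0.002 -0.999] turn 0.0082 shift after turn [-0.0271 -0.002  -0.001 ] q7 -0.451 F [-0.4  0.5 -0.5] M [0.013 0.112 0.029] clk 36.35
scene tip pred [271. 459.] hole [257. 434.]
side tip pred [172. 366.] hole [181. 349.]
```

View pics/mc.png

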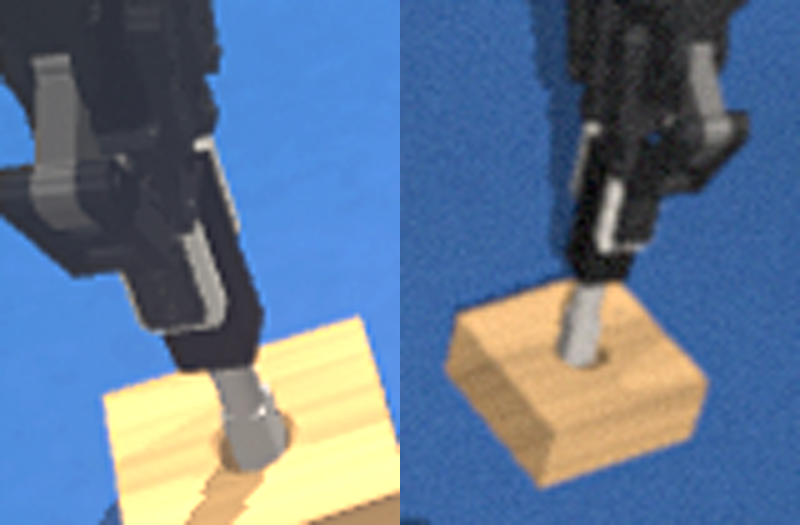

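View pics/mw2.png

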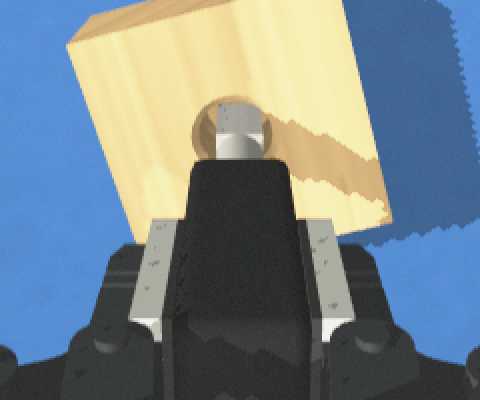

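Request:
play_rows(increments="0.005 0.0001 -0.001 0; 0.005 0.0001 0 0; 0.003 0 0 0; 0 0 0 0")

```text
clock: 36.9
position: [0.476, -0.2081, 0.0596]
ee_rot: [0.231, 0.677, -0.241, 0.656]
ft_force: [-0.4, 0.8, -1.4]
grip_width: 0.251
```

```bash
python3 look2.py d -0.69
```

```text
tip now [ 0.4742 -0.2058  0.0101] jaw -0.6819 toolx [-0.032 -0.003 -0.999] turn 0.0081 shift after turn [-0.0398 -0.0023 -0.0007] q7 -0.457 F [-0.8  0.5 -0.7] M [0.    0.014 0.021] clk 37.1
scene tip pred [282. 486.] hole [257. 434.]
side tip pred [166. 389.] hole [181. 349.]
```

Request:
play_rows(increments="0.0025 0 0 0; 0.002 0 0 0; 0 0 0 0")

```text
clock: 37.5
position: [0.4761, -0.2085, 0.0556]
ee_rot: [0.231, 0.677, -0.241, 0.656]
ft_force: [-0.8, 0.2, -1.9]
grip_width: 0.251
```

Request:
play_rows(increments="0.0015 0 0 0; 0 0 0 0")

```text
clock: 37.7
position: [0.4761, -0.2085, 0.0539]
ee_rot: [0.231, 0.677, -0.241, 0.656]
ft_force: [0.5, -0.6, -1.5]
grip_width: 0.25
```

```bash
python3 look2.py e -0.69
```

```text
tip now [ 0.4741 -0.2061  0.0041] jaw -0.6822 toolx [-0.032 -0.004 -0.999] turn 0.0078 shift after turn [-0.0459 -0.0022 -0.0009] q7 -0.46 F [-1.2  0.5 -1.7] M [-0.002  0.038 -0.009] clk 37.9
scene tip pred [286. 499.] hole [257. 434.]
side tip pred [164. 398.] hole [181. 349.]
```

View pics/me.png

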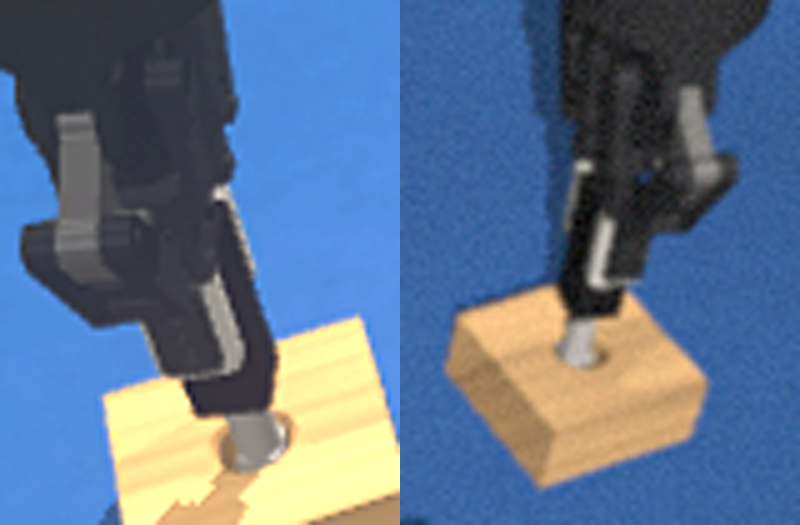

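Request:
play_rows(increments="0.001 0 0 0; 0 0 0 0")

```text
clock: 38.2
position: [0.4762, -0.2085, 0.0532]
ee_rot: [0.231, 0.676, -0.241, 0.656]
ft_force: [-0.5, 0.1, -2.0]
grip_width: 0.252
```

Request:
play_rows(increments="0 0 0 0; 0 0 0 0; 0 0 0 0; 0 0 0 0; 0 0 0 0; 0 0 0 0; 0 0 0 0", hand=-1)

```text
clock: 38.9
position: [0.4771, -0.2088, 0.0539]
ee_rot: [0.231, 0.676, -0.241, 0.657]
ft_force: [0.8, 1.0, 0.6]
grip_width: 1.0
```

```bash
python3 look2.py f -0.69;  python3 - <<'E'
from h import *
c=cam("wrist");cv2.imwrite("pics/mw3.png",c["img"])
plan([.4735,-.207,.2])
E
```

```text
tip now [ 0.4752 -0.2064  0.0038] jaw -0.682 toolx [-0.03  -0.005 -1.   ] turn 0.008 shift after turn [-0.0461 -0.0026 -0.0018] q7 -0.461 F [ 0.1 -0.2  0. ] M [ 0.001 -0.012  0.009] clk 39.1
scene tip pred [287. 502.] hole [257. 434.]
side tip pred [162. 397.] hole [181. 349.]
clock 39.25 pos [ 0.4771 -0.2088  0.0539] jawyaw -0.682 toolx [-0.03  -0.005 -1.   ] q7 [ 0.614  0.285 -0.34   1.864  0.124  1.038 -0.461] F [ 0.38 -0.06  0.15] M [-0.004 -0.04   0.006] w 0.999
 shift [-0.1459 -0.0042 -0.0069] |s| 0.146
```

View pics/mf.png

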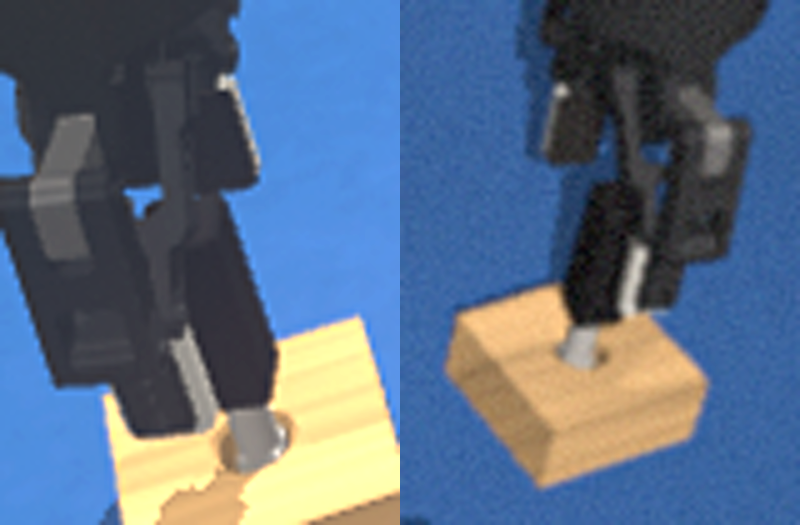

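View pics/mw3.png

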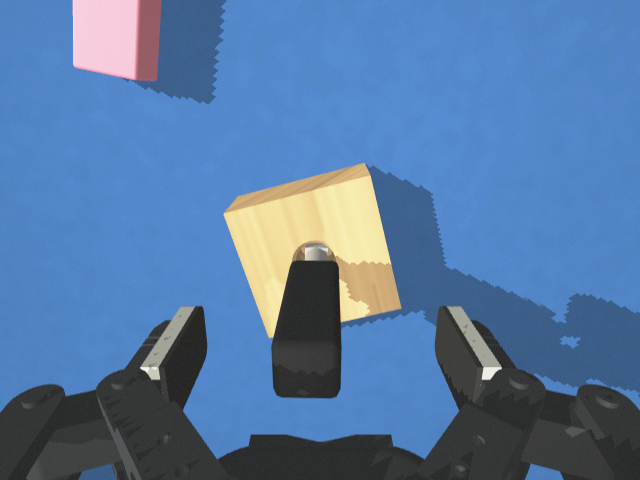

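Request:
play_rows(increments="-0.015 0 0 0; -0.02 0 0 0; -0.03 0 0 0; -0.03 0 0 0; -0.03 0 0 0; -0.03 0 0 0; 0 0 0 0; 0 0 0 0")

```text
clock: 40.05
position: [0.4808, -0.2075, 0.2139]
ee_rot: [0.231, 0.677, -0.241, 0.656]
ft_force: [-0.3, -0.7, -0.1]
grip_width: 1.001
```

```bash
python3 look2.py g -0.69
python3 - <<'E'
from h import *
c=cam("scene");a=cv2.resize(c["img"][170:300,250:390],None,fx=3,fy=3,interpolation=2)
m=cv2.imread("pics/mg.png");m=cv2.resize(m,None,fx=390/m.shape[0],fy=390/m.shape[0]);cv2.imwrite("pics/fin.png",np.hstack([a[:,:380],m])[:, :800])
E
```

```text
tip now [ 0.4782 -0.2048  0.1627] jaw -0.6817 toolx [-0.034 -0.002 -0.999] turn 0.0083 shift after turn [ 0.1128 -0.002   0.0006] q7 -0.414 F [-0.5 -0.5 -0.1] M [-0.031  0.03   0.025] clk 40.25
scene tip pred [151. 106.] hole [257. 434.]
side tip pred [235. 107.] hole [181. 349.]
```

View pics/fin.png

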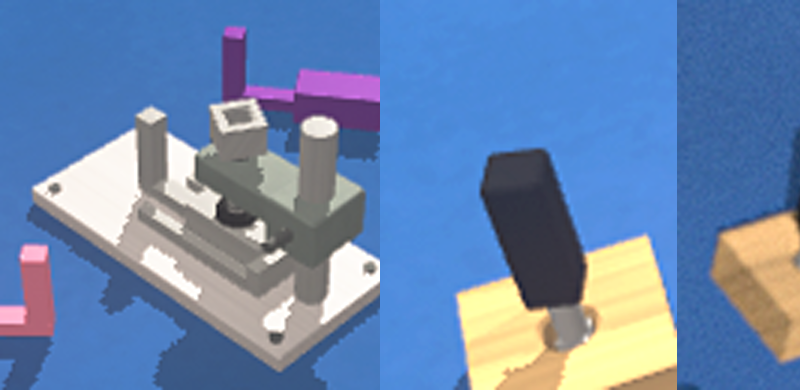

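```bash
python3 -c "
from workcell import workorder
print(workorder.hand_in())"
```

```text
the job is handed in; nothing more can be done
None
```

I handed the job in at about 40 s on the clock. All steps were carried out, but the nip force is estimated, not measured.

**What I did**
- **Block:** I gripped the grey block's post and slid it about 43 mm until it met the back stop, at about 13 N push. I then let go.
- **Screw:** I took the driver from its rest, fitted it about 14 mm into the screw's head and turned clockwise in small steps. The first signs of load came after about 1.9 rad; I went about 0.34 rad further and stopped.
- **Driver:** I eased the driver back 0.1 rad inside its play, lifted it out and stood it back in its rest.

**What the last checks showed**
- **Block at home:** after I withdrew the driver, the post top was where it had been when the block reached home, within about half a pixel.
- **Driver in its rest:** it stands nearly upright in the hole, and the open gripper is about 40 mm or more above it.
- **Nip force:** the turn past contact suggests about 11 N. The moment rise of about 0.07 N m suggests about 7 N if all 10 N mm per newton applied. Both are within 3–15 N, but above and below the 8 N aim.

**What disagreed or went wrong**
- **Fingertips:** they sit about 35 mm further back than the stated overhang implies. My first grasp closed above the post without touching it, and I corrected for this by camera.
- **Tool tilt:** the tool slowly picked up a tilt of about 0.03 rad that the moves could not remove. I worked around it.
- **Bottles and beaker:** I kept well away from them but did not measure their positions again at the end.

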